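Remix the soil sample, then hold the turbidity meter's lid at its mark

TASK

The soil sample in the capped white bottle on the steel tray has settled: pick the bottle up, turn it upside down to mix it, and stand it upright on the tray again without dropping it. Then lift the turbidity meter's spring-loaded lid, which has a lip at its front, until the lid is in line with the white mark on its hinge cheeks, and finish while still holding it steady at the mark, so that a colleague can load the cell; do not swing it wide open, or the lamp cuts out. Leave the tin and the brass-cup device where they are.

Things in the scene. Friction and masses are not known exactly. Their poses are not given: they have to be found in the camera images.
- bottle: white plastic screw-cap sample bottle standing in the tray, 0.18 to 0.35 kg: straight round body 60 mm in diameter up to 98 mm, shoulder, then a 51 mm round cap from 114 mm to the top at 138 mm. Origin: centre of its underside; z runs along the bottle to its cap.
- tray: shallow rectangular steel tray, fixed to the table, 200 mm (x) by 190 mm (y); floor 3 mm thick, walls 3 mm thick and 14 mm high. Origin: centre of its underside; z up. The bottle and the tin stand in it, either of them in the half nearer to the robot.
- meter: bench turbidity meter, fixed, 300 mm wide (y), 265 deep (x). Origin: on the table under the middle of its front face; x to its rear, y to the left seen from the robot, z up. Lid over the left front part, its middle at y = +60 mm; the front face below the lid is upright, 135 mm high. Right of the lid a lower sloping key panel; across the rear, from x = 175 mm, a lamp housing 165 mm high with a rack of cells on it.
- lid (a joint): opening angle of the lid in rad: 0 shut (level), growing as its front edge rises; stop at 1.5. The mark is at 0.70. A spring closes it at once when it is let go: at the end of the lip it takes about 4 N to start it and 5.5 N to hold it at the mark. Past about 1.2 the lamp cuts out.
- lid_lip (a point): middle of the front edge of the lid's finger lip, at half its thickness: a flat tongue 100 mm wide and 8 mm thick that sticks out 30 mm in front of the lid and of the meter's front face; free below. It can be lifted from beneath. The frame turns with the lid: x points along the lid to the hinge, y along the hinge, z out of the lid's upper face. Shut, it is 143 mm above the table.
- lid_hinge (a point): middle of the lid's hinge axis, 170 mm behind the lip's edge and in the plane of the lid, 143 mm above the table; the axis is along the meter's y. The lid is 150 mm wide and 12 mm thick.
- mark (a point): outer end of the white lines engraved on the two upright black hinge cheeks (half discs of 65 mm radius, 5 mm thick, just beside the lid's two ends): midway between the cheeks, 65 mm from the hinge axis, at 0.70 rad of opening. The white line along each end of the lid points along it when the lid is at the mark.
- tin: bystander: small round aluminium tin, 60 mm in diameter, 34 mm high, in the tray with the bottle. Origin: centre of its underside.
- cup_device: bystander: black block 150 by 125 mm with a brass cup and crank, 110 mm high, behind the tray. Origin: centre of its underside.

How it is judged (in metres and radians):
On the way, in this order (a step that is already met when the one before it is completed fails the run):
1. the bottle is held upside down in the fingers, off the tray: its cap points down, at least 120 degrees from upright (angle between bottle's own z axis and vertical above 2.1 rad and contact force between the fingers and bottle above 0.5 N and contact force between bottle and tray below 0.1 N), for 0.2 s.
2. the bottle stands upright on the tray's floor again, let go (angle between bottle's own z axis and vertical below 0.1 rad and height (world z) of bottle below 0.01 m and contact force between bottle and tray above 0.8 N and contact force between each of the arm, the fingers and bottle below 0.1 N and linear speed of bottle below 0.03 m/s), for 0.2 s.
3. the lid is lifted to the mark by the fingers (value of joint lid between 0.63 and 0.77 rad and contact force between the fingers and lid above 2 N), for 0.2 s.
At the end, for the whole second after the job is handed in: the fingers hold the lid still at the mark (0.70 rad, within 0.07 rad or 4 degrees), carrying its spring (over 2 N); the bottle stands upright (within 0.1 rad) and untouched on the tray's floor (all of step 2 and all of step 3 and velocity of joint lid between -0.1 and 0.1 rad/s and contact force between bottle and lid below 0.1 N); the arm keeps its last pose, push and grip.
It fails at once if the lid is swung wide open, past 1.2 rad (value of joint lid above 1.2 rad).
It fails at once if the bottle is dropped: it falls freely by more than about 1 cm (linear speed of bottle above 0.5 m/s and contact force between each of the arm, the fingers and bottle below 0.05 N).
It fails at once if the tin or the cup device is shifted by more than 2 cm (distance of any of tin, cup_device from where it was at the start of the episode above 0.02 m).
It also fails if it takes over 72 s, if anything falls off the work surface, if the arm or the gripper's body presses on something with over 40 N, if the wrist force passes 120 N, or if a joint passes its speed limit or range.

ROBOT

A 6-joint arm with a two-finger parallel gripper is mounted at the origin on the work surface. World frame = base frame: x ahead of the robot, y to its left, z up, the work surface at z = 0. Lengths are in mm, angles in rad, forces in N, time in s.
With the tool pointing down it reaches from about 400 to 925 mm from the base axis. Payload 12.5 kg.
Tool frame: the origin (TCP) lies at the very end of the fingers, on their centre line; the grasp point (between the pads) lies 19 mm behind it; x points along the fingers, y is the direction in which the jaws open and shut, and the axes are right-handed (so a half turn about x gives the same grasp; the last joint's range is limited). The gripper opens to 95 mm and grips with 3 to 60 N. Pads are 20 mm wide; open, the fingers measure 119 mm over their backs; the gripper's body (75 mm by 180 mm) begins 59 mm behind the grasp point.
Start: joints at [-1.368, 0.491, 1.559, -0, 1.092, -0.106], TCP at [189.97, -595.448, 214.661] pointing down, gripper open.
Joint ranges: [-3.1, 3.1], [-0.84, 2.19], [0.05, 2.79], [-1.13, 4.28], [0.06, 2.93], [-2.69, 2.69]. Speed limits (rad/s): [2.22, 2.22, 2.79, 3.14, 3.14, 3.14].

INTERFACE

Orientations are given as [roll, pitch, yaw] about the fixed x, y, z axes, in that order (R = Rz(yaw) Ry(pitch) Rx(roll)).
In Python, from cell import env, optics, job gives the robot as it stands.
- The arm moves only by the shell command python3 -m handwheel 'ROWS' [OPENING]. ROWS is JSON, a list of rows, each an object with "travel": the shift along the world's x, y, z in mm, a list of three; "roll": the turn about the world's z in degrees. In form: [{"travel": [dx, dy, dz], "roll": roll}, ...]. A call has 1 to 8 rows; each row is the pose to reach, as a shift and turn from the pose commanded when the call began; what a row does not reach only later rows make up. A row lasts 1/10 s, in which the tool goes at most 50 mm and 8.59 degrees, less where a joint would pass 70% of its speed; a pose out of reach is approached as far as the arm can. A call with a gripper value outside its range is refused whole. OPENING is the closure, from -1 (fully open) to 1 (shut), set as the call begins (- or left out, the last holds). The fingers move at their own pace and stop on an object; the grip force is fixed at half the most. Time passes only in rows, so rows that repeat a pose let the fingers close. It gives the time, the measured TCP pose, the force and the opening at its end, in the units of the state.
- env.state(): the state, without advancing time (a new reading comes with each control period).
- optics.read_camera(name): name is "scene" or "top" or "wrist"; returns the picture (420x560x3 uint8, red, green, blue); there is no depth.
- optics.camera_params(name): a dict with "fx", "fy", "cx", "cy" (pixels), "k1" (the pictures are not rectified: a ray, as slopes to the right and down, at radius r is drawn at 1 + k1 r^2 times it, then the intrinsics apply), "world_from_camera" (4x4, takes a point from camera to world coordinates). Camera axes: x right, y up, looking along -z (the intrinsics and any distortion apply to the point x, -y, -z); pixel columns grow to the right and rows downward; lengths in mm; the calibration is good to about 2 mm. A picture is of the moment at which its call begins: read the wrist's pose just before it. camera_params takes no time and is no camera call; for the wrist camera it gives the pose at the moment of the call.
- job.job_done(): hands the job in, once; it reports no verdict.
The state is a dict: "t": time; "joints": joint angles; "qvel": joint speeds; "tau": joint torques, N m; "eef_pos": TCP position; "tcp_rot": TCP orientation; "ft_force": force on the tool from outside, world axes, zero at the start; "moment": the same for the moment, N m; "opening": opening from 0.0 (shut) to 1.0 (fully open).
Only numpy, scipy, OpenCV 4.12 (cv2) and the standard library are available. Lean on these libraries where they do the work, as an engineer would, in place of code of your own. Each camera call takes 0.05 s, during which the arm holds its last target.

## Working session

There is one attempt and no reset: what is moved stays moved. The work goes in short steps, Python scripts to look and compute and a shell command to move; the robot and the scene stay as the last step left them, time stands still between calls to the robot, and variables do not carry over. Pictures are saved under pics/ and viewed, and the job is handed in when it is done.

```bash
ls -la; python3 -m handwheel --help 2>&1 | head -40; mkdir -p pics
python3 - <<'E'
from cell import env, optics, job
import cv2
print(env.state())
for n in ["scene","top","wrist"]:
    p=optics.camera_params(n); print(n,p)
    cv2.imwrite(f"pics/{n}0.png",optics.read_camera(n)[:,:,::-1])
E
```

```text
total 12
drwxr-xr-x  3 agent agent 4096 Dec  7 06:11 .
drwxr-xr-x 23 root  root  4096 Dec  7 06:11 ..
drwxr-xr-x  2 agent agent 4096 Dec  7 06:11 pics
invalid input: not JSON, or not a number
{'t': 0.0, 'joints': array([-1.36758918e+00,  4.91547626e-01,  1.55945656e+00, -1.57664706e-05,
        1.09168658e+00, -1.05565019e-01]), 'qvel': array([ 3.01212452e-05,  7.02366724e-04,  3.39680158e-04,  1.07834507e-03,
       -2.29165051e-04,  6.58693534e-05]), 'tau': array([ 1.98044618e-04, -6.12655807e+01, -2.58183253e+01,  6.91563799e-02,
        4.81204432e-02, -6.84239831e-05]), 'eef_pos': array([ 189.91989014, -595.18887542,  214.06671101]), 'tcp_rot': array([-1.66362812,  1.56969813,  1.78674398]), 'ft_force': array([ 1.47817886, -0.13467535, -0.64785179]), 'moment': array([-0.03434654, -0.00961649, -0.00212715]), 'opening': 0.9958119015753574}
scene {'fx': 513.4084565236215, 'fy': 513.4084565236215, 'cx': 275.879748375596, 'cy': 201.95914164928834, 'k1': 0.032478708851265053, 'world_from_camera': array([[ 6.71037766e-01, -7.01661455e-01,  2.39540225e-01,
         8.17329396e+02],
    
[... 549 characters left out ...]
2,
        -4.06193177e+00],
       [ 3.17143123e-04,  2.08162802e-01,  9.78094140e-01,
         1.14241408e+03],
       [ 0.00000000e+00,  0.00000000e+00,  0.00000000e+00,
         1.00000000e+00]])}
wrist {'fx': 339.2845908185676, 'fy': 339.2845908185676, 'cx': 282.2742025358688, 'cy': 212.15375878591084, 'k1': -0.027014910826607747, 'world_from_camera': array([[ 3.02259687e-01,  9.15519320e-01,  2.65449535e-01,
         2.62669677e+02],
       [-9.53224950e-01,  2.90633166e-01,  8.30334715e-02,
        -5.72472529e+02],
       [-1.12969147e-03, -2.78130791e-01,  9.60542548e-01,
         3.83666093e+02],
       [ 0.00000000e+00,  0.00000000e+00,  0.00000000e+00,
         1.00000000e+00]])}
```

View pics/scene0.png

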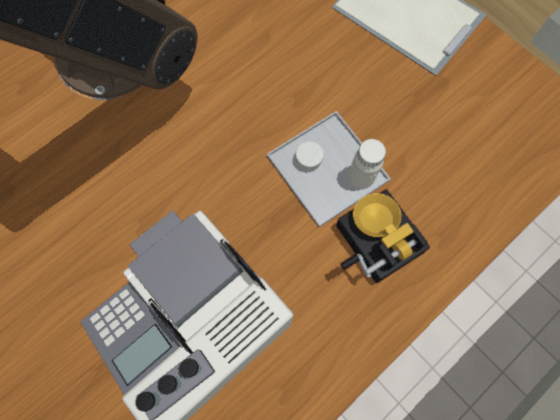

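View pics/top0.png

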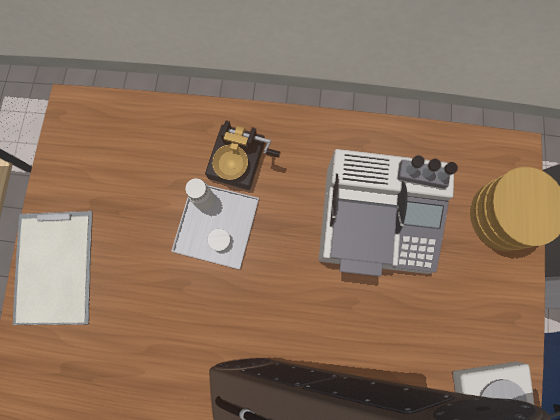

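View pics/wrist0.png

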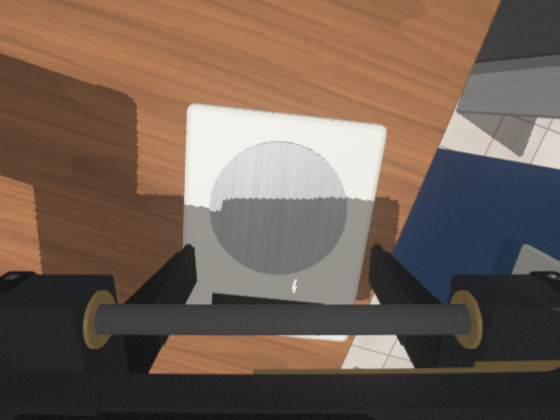

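```bash
python3 -m handwheel '[{"travel":[0,0,10],"roll":5}]' -1
```

```text
t: 0.25
eef_pos: [189.8, -594.9, 223.4]
tcp_rot: [-1.76, 1.568, 1.779]
ft_force: [0.9, -0.9, 0.3]
opening: 1.002
```

```bash
python3 -m handwheel '[{"travel":[15,-47,0],"roll":0},{"travel":[30,-95,0],"roll":0},{"travel":[45,-142,0],"roll":0},{"travel":[60,-190,0],"roll":0},{"travel":[75,-237,0],"roll":0},{"travel":[90,-285,0],"roll":0},{"travel":[105,-333,0],"roll":0},{"travel":[120,-380,0],"roll":0}]'
python3 - <<'E'
from cell import env
print(env.state()['joints'])
E
```

```text
t: 1.05
eef_pos: [288.0, -908.2, 221.9]
tcp_rot: [1.482, 1.56, -1.264]
ft_force: [0.8, -1.6, 0.7]
opening: 1.0
[-1.33314874e+00  1.16742528e+00  1.36635382e-01  7.82279701e-04
  1.82664171e+00 -1.58059331e-01]
```

```bash
python3 -m handwheel '[{"travel":[15,-47,0],"roll":0},{"travel":[30,-95,0],"roll":0},{"travel":[30,-95,0],"roll":0},{"travel":[30,-95,0],"roll":0}]'
python3 - <<'E'
from cell import env
print(env.state()['joints'])
E
python3 -m handwheel '[{"travel":[0,0,0],"roll":0},{"travel":[0,0,0],"roll":0}]'
```

```text
t: 1.45
eef_pos: [294.2, -927.9, 202.3]
tcp_rot: [1.477, 1.522, -1.268]
ft_force: [-0.6, 1.1, 0.9]
opening: 0.998
[-1.33235479  1.22643991  0.04738928  0.00319479  1.81949167 -0.1567505 ]
t: 1.65
eef_pos: [294.1, -927.7, 203.0]
tcp_rot: [1.476, 1.522, -1.269]
ft_force: [-0.1, 0.8, 0.2]
opening: 1.0
```

```bash
python3 -m handwheel '[{"travel":[15,-47,0],"roll":0},{"travel":[30,-95,0],"roll":0},{"travel":[45,-142,0],"roll":0},{"travel":[60,-190,0],"roll":0},{"travel":[75,-237,0],"roll":0},{"travel":[90,-285,0],"roll":0},{"travel":[105,-333,0],"roll":0},{"travel":[120,-380,0],"roll":0}]'
python3 -m handwheel '[{"travel":[-15,47,0],"roll":0},{"travel":[-30,95,0],"roll":0},{"travel":[-30,95,0],"roll":0}]'
python3 - <<'E'
from cell import env
print(env.state()['joints'])
E
```

```text
t: 2.45
eef_pos: [300.8, -949.4, 148.7]
tcp_rot: [1.482, 1.491, -1.264]
ft_force: [-0.9, 0.2, 0.1]
opening: 0.997
t: 2.75
eef_pos: [280.5, -887.2, 149.0]
tcp_rot: [1.482, 1.491, -1.263]
ft_force: [0.1, -1.9, 0.8]
opening: 1.0
[-1.33716787  1.02418747  0.64112506  0.00597957  1.39661802 -0.16314147]
```

```bash
cat > h.py <<'E'
import numpy as np, cv2
from cell import env, optics
def pix2world(P,uv,z):
    K=np.array([[P['fx'],0,P['cx']],[0,P['fy'],P['cy']],[0,0,1]])
    uv=np.array(uv,float).reshape(-1,1,2)
    s=cv2.undistortPoints(uv,K,np.array([P['k1'],0,0,0,0.]))[:,0]
    T=P['world_from_camera']
    d=np.c_[s[:,0],-s[:,1],-np.ones(len(s))]@T[:3,:3].T
    o=T[:3,3]
    z=np.broadcast_to(z,len(s))
    return o+d*((z-o[2])/d[:,2])[:,None]
def world2pix(P,X):
    K=np.array([[P['fx'],0,P['cx']],[0,P['fy'],P['cy']],[0,0,1]])
    T=np.linalg.inv(P['world_from_camera']); X=np.atleast_2d(X)
    c=X@T[:3,:3].T+T[:3,3]
    c=np.c_[c[:,0],-c[:,1],-c[:,2]]
    return cv2.projectPoints(c,np.zeros(3),np.zeros(3),K,np.array([P['k1'],0,0,0,0.]))[0][:,0]
E
python3 - <<'E'
import cv2
a=cv2.imread('pics/top0.png'); 
cv2.imwrite('pics/topz1.png',cv2.resize(a[140:290,305:465],None,fx=5,fy=4 and 5,interpolation=cv2.INTER_CUBIC)[:600*5//5+150])
cv2.imwrite('pics/topz2.png',cv2.resize(a[110:280,160:290],None,fx=4,fy=3.5,interpolation=cv2.INTER_CUBIC)) if 0 else cv2.imwrite('pics/topz2.png',cv2.resize(a[160:280,160:290],None,fx=5,fy=5,interpolation=cv2.INTER_CUBIC))
s=cv2.imread('pics/scene0.png')
cv2.imwrite('pics/scz2.png',cv2.resize(s[105:235,255:405],None,fx=4.5,fy=4.5,interpolation=cv2.INTER_CUBIC))
E
python3 -c "
import cv2
a=cv2.imread('pics/topz1.png');print(a.shape)
a=cv2.imread('pics/top0.png');cv2.imwrite('pics/topz1.png',cv2.resize(a[145:285,310:460],None,fx=4,fy=4,interpolation=cv2.INTER_CUBIC))"
```

```text
(750, 800, 3)
```

View pics/topz1.png

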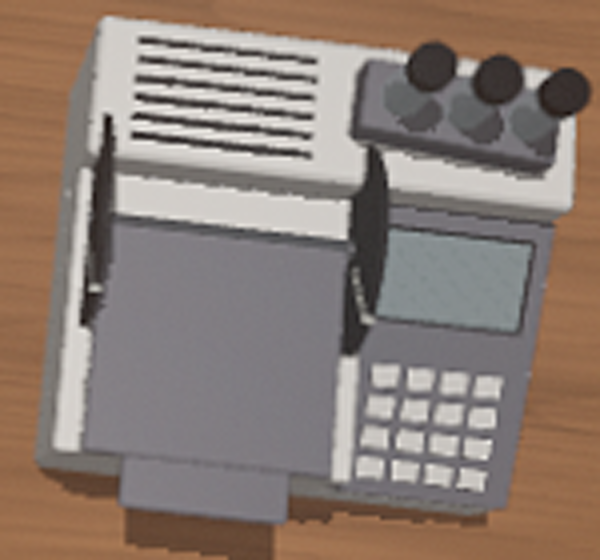

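View pics/topz2.png

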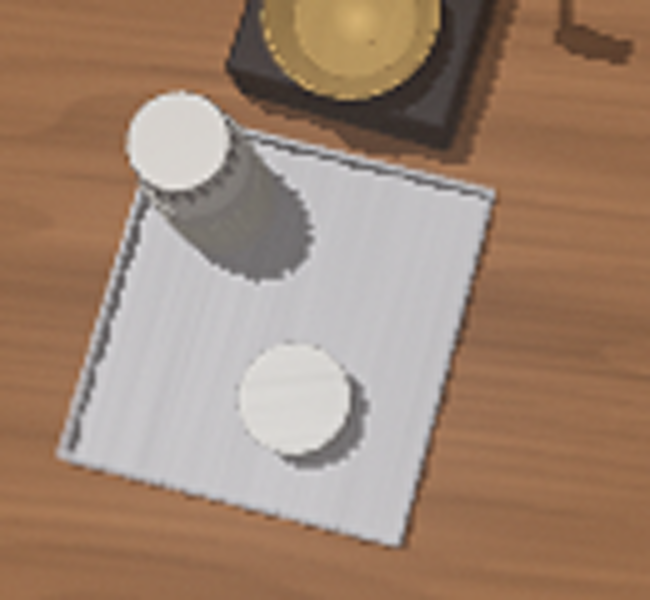

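View pics/scz2.png

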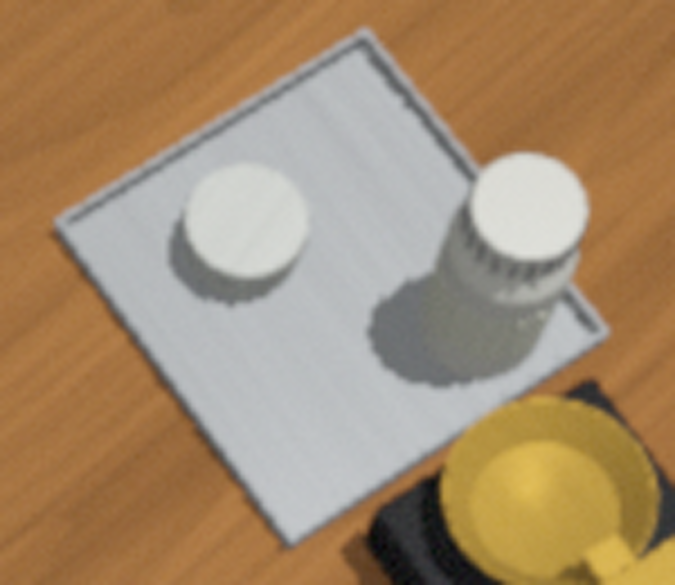

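Run:
```python
import cv2
from h import *
s=cv2.imread('pics/scene0.png')
cv2.imwrite('pics/scz3.png',cv2.resize(s[205:420,75:300],None,fx=2.79,fy=2.79,interpolation=cv2.INTER_CUBIC))
T=optics.camera_params('top');S=optics.camera_params('scene')
print('cap',pix2world(T,[195.6,188.2],141),pix2world(S,[372.4,150.8],141))
print('tin',pix2world(T,[219,239.6],37),pix2world(S,[254.8+247/4.5,104.8+220/4.5],37))
print('tray T',pix2world(T,[[259,198],[240.6,269.6],[172,252]],14))
print('tray S',pix2world(S,[[254.8+365/4.5,104.8+28/4.5],[254.8+55/4.5,104.8+222/4.5],[254.8+290/4.5,104.8+545/4.5],[254.8+607/4.5,104.8+330/4.5]],14))
print('lip',pix2world(T,[[340.5,271.5],[379.5,275.75]],147))
```

```text
cap [[632.18030847 219.48795068 141.        ]] [[633.14005926 220.91829241 141.        ]]
tin [[525.0402562  160.56896076  37.        ]] [[525.75485815 163.11131116  37.        ]]
tray T [[653.13691081  70.49890276  14.        ]
 [454.69844301  96.33730958  14.        ]
 [480.27767359 285.50628903  14.        ]]
tray S [[481.9369249  288.8917854   14.        ]
 [456.43554203 100.31148102  14.        ]
 [654.14376871  71.67280061  14.        ]
 [678.6753859  260.69524244  14.        ]]
lip [[ 468.78682432 -148.08082425  147.        ]
 [ 468.26541111 -240.4005949   147.        ]]
```

View pics/scz3.png

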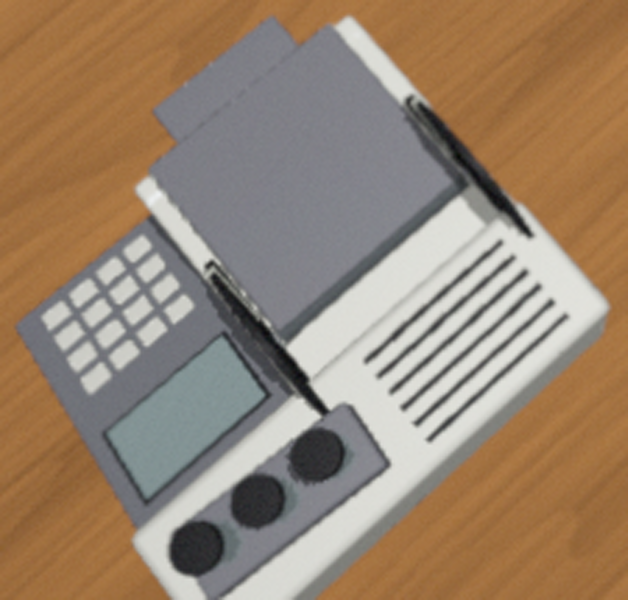

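Run:
```python
from h import *
T=optics.camera_params('top');S=optics.camera_params('scene')
def tri(a,b):
    A0,A1=pix2world(T,a,0)[0],pix2world(T,a,300)[0]; B0,B1=pix2world(S,b,0)[0],pix2world(S,b,300)[0]
    d1,d2=A1-A0,B1-B0
    M=np.c_[d1,-d2]; t=np.linalg.lstsq(M,B0-A0,rcond=None)[0]
    p,q=A0+t[0]*d1,B0+t[1]*d2
    return ((p+q)/2).round(1),np.linalg.norm(p-q).round(1)
t=lambda x,y:(309.6+x/4,144.6+y/4)
s=lambda x,y:(74.7+x/2.79,204.7+y/2.79)
print('lipL',tri(t(120,506),s(275,16)))
print('lipR',tri(t(280,524),s(155,110)))
print('panel FR',tri(t(500,510),s(17,327)))
print('panel rear right',tri(t(553,222),s(137,526)))
print('white strip front mid R',tri(t(333,482),s(135,187)))
print('white strip front L',tri(t(55,450),s(350,17)))
print('lamp FR', tri(t(573,210),s(135,540)))
print('panel FL',tri(t(352,490),s(153,218)))
print('lamp FL', tri(t(88,165),s(522,207)))
print('lip S',pix2world(S,[s(155,110),s(275,16)],147))
print('cup front T z10', pix2world(T,[[205.5,174],[247,189]],100))
```

```text
lipL (array([ 470. , -145.1,  146.1]), np.float64(2.0))
lipR (array([ 468.5, -241.7,  145. ]), np.float64(1.3))
panel FR (array([ 496.9, -403.6,   64.4]), np.float64(2.3))
panel rear right (array([ 667.1, -399.5,  150.4]), np.float64(3.5))
white strip front mid R (array([ 496.6, -279.7,  128.3]), np.float64(8.7))
white strip front L (array([ 499.7, -106.3,  132.4]), np.float64(0.5))
lamp FR (array([ 673.4, -404.5,  162.5]), np.float64(1.5))
panel FL (array([ 501. , -296.2,   79.7]), np.float64(9.9))
lamp FL (array([ 675.3, -108.7,  140.8]), np.float64(4.8))
lip S [[ 469.03486954 -242.17531483  147.        ]
 [ 470.74656895 -144.23822094  147.        ]]
cup front T z10 [[681.6794185  208.84275316 100.        ]
 [653.74860744  97.86775633 100.        ]]
```

```bash
cat >> h.py <<'E'
from scipy.spatial.transform import Rotation as Ro
def tool(p=True):
    s=env.state(); R=Ro.from_euler('xyz',s['tcp_rot']).as_matrix()
    x,y=R[:,0],R[:,1]
    o=dict(t=round(s['t'],2),pos=s['eef_pos'].round(1),tilt=np.degrees(np.arcsin(x[:2])).round(2),jaw_az=round(np.degrees(np.arctan2(y[1],y[0])),2),jawz=round(np.degrees(np.arcsin(y[2])),2),J=s['joints'].round(3),F=s['ft_force'].round(1),op=round(s['opening'],3))
    if p: print(o)
    return o
E
python3 -c "
from h import *
tool()"
```

```text
{'t': 2.75, 'pos': array([ 280.5, -887.2,  149. ]), 'tilt': array([ 1.38, -4.36]), 'jaw_az': np.float64(-67.3), 'jawz': np.float64(4.56), 'J': array([-1.337,  1.024,  0.641,  0.006,  1.397, -0.163]), 'F': array([ 0.1, -1.9,  0.8]), 'op': 1.0}
```

```bash
python3 -m handwheel '[{"travel":[4,20,45],"roll":-6},{"travel":[8,40,90],"roll":-12},{"travel":[12,60,135],"roll":-18},{"travel":[18,85,178],"roll":-23.6},{"travel":[26,125,200],"roll":-23.6},{"travel":[36,172,200],"roll":-23.6},{"travel":[46,220,200],"roll":-23.6},{"travel":[56,268,200],"roll":-23.6}]'
python3 -m handwheel '[{"travel":[10,48,0],"roll":0},{"travel":[20,96,0],"roll":0},{"travel":[30,144,0],"roll":0},{"travel":[40,192,0],"roll":0},{"travel":[50,240,0],"roll":0},{"travel":[60,288,0],"roll":0},{"travel":[70,336,0],"roll":0},{"travel":[80,384,0],"roll":0}]'
python3 -m handwheel '[{"travel":[10,48,0],"roll":0},{"travel":[20,96,0],"roll":0},{"travel":[30,144,0],"roll":0},{"travel":[40,192,0],"roll":0},{"travel":[50,240,0],"roll":0},{"travel":[60,288,0],"roll":0},{"travel":[70,336,0],"roll":0},{"travel":[80,384,0],"roll":0}]'
python3 -c "
from h import *
tool()"
```

```text
t: 3.55
eef_pos: [336.9, -617.9, 350.6]
tcp_rot: [1.488, 1.49, -1.669]
ft_force: [0.7, -1.0, 0.2]
opening: 1.0
t: 4.35
eef_pos: [416.8, -234.2, 350.7]
tcp_rot: [1.495, 1.49, -1.663]
ft_force: [1.2, 0.6, 0.0]
opening: 0.999
t: 5.15
eef_pos: [496.9, 150.1, 350.7]
tcp_rot: [1.496, 1.491, -1.661]
ft_force: [1.3, -0.1, -0.4]
opening: 0.999
{'t': 5.15, 'pos': array([496.9, 150.1, 350.7]), 'tilt': array([-0.41, -4.55]), 'jaw_az': np.float64(-90.88), 'jawz': np.float64(4.56), 'J': array([ 0.206,  0.235,  1.591, -0.078,  1.339,  1.812]), 'F': array([ 1.3, -0.1, -0.4]), 'op': 0.999}
```

```bash
python3 -m handwheel '[{"travel":[15,47,0],"roll":0},{"travel":[30,94,0],"roll":0},{"travel":[45,141,0],"roll":0},{"travel":[60,188,0],"roll":0},{"travel":[75,235,0],"roll":0},{"travel":[90,282,0],"roll":0},{"travel":[105,329,0],"roll":0},{"travel":[120,376,0],"roll":0}]'
python3 -m handwheel '[{"travel":[25,42,0],"roll":0},{"travel":[50,84,0],"roll":0},{"travel":[80,124,0],"roll":0},{"travel":[115,159,0],"roll":0},{"travel":[150,194,0],"roll":0},{"travel":[185,229,0],"roll":0},{"travel":[220,264,0],"roll":0},{"travel":[255,299,0],"roll":0}]'
python3 -c "
from h import *
tool()"
```

```text
t: 5.95
eef_pos: [617.0, 525.8, 350.7]
tcp_rot: [1.49, 1.491, -1.667]
ft_force: [1.5, 0.5, 1.2]
opening: 1.0
t: 6.75
eef_pos: [676.0, 628.8, 291.2]
tcp_rot: [1.899, 1.512, -1.258]
ft_force: [0.4, 0.1, 0.1]
opening: 1.0
{'t': 6.75, 'pos': array([676. , 628.8, 291.2]), 'tilt': array([ 1.03, -3.19]), 'jaw_az': np.float64(-90.92), 'jawz': np.float64(3.17), 'J': array([ 0.694,  1.132,  0.048, -0.059,  1.983,  2.257]), 'F': array([0.4, 0.1, 0.1]), 'op': 1.0}
```

```bash
python3 -m handwheel '[{"travel":[350,400,60],"roll":0},{"travel":[350,400,60],"roll":0},{"travel":[350,400,60],"roll":0},{"travel":[350,400,60],"roll":0},{"travel":[350,400,60],"roll":0},{"travel":[350,400,60],"roll":0},{"travel":[350,400,60],"roll":0},{"travel":[350,400,60],"roll":0}]'
python3 -c "
from h import *
tool()"
```

```text
t: 7.55
eef_pos: [682.2, 664.8, 230.9]
tcp_rot: [2.439, 1.518, -0.716]
ft_force: [-0.2, -0.0, 0.6]
opening: 1.002
{'t': 7.55, 'pos': array([682.2, 664.8, 230.9]), 'tilt': array([ 2.26, -1.97]), 'jaw_az': np.float64(-90.85), 'jawz': np.float64(1.94), 'J': array([ 0.718,  1.196,  0.048, -0.055,  1.89 ,  2.286]), 'F': array([-0.2, -0. ,  0.6]), 'op': 1.002}
```

```bash
python3 -m handwheel '[{"travel":[350,400,0],"roll":0},{"travel":[350,400,0],"roll":0},{"travel":[350,400,0],"roll":0},{"travel":[350,400,0],"roll":0},{"travel":[350,400,0],"roll":0},{"travel":[350,400,0],"roll":0},{"travel":[350,400,0],"roll":0},{"travel":[350,400,0],"roll":0}]'
python3 -c "
from h import *
tool()"
```

```text
t: 8.35
eef_pos: [691.7, 696.8, 159.6]
tcp_rot: [3.006, 1.506, -0.149]
ft_force: [-1.1, 0.8, -0.5]
opening: 0.999
{'t': 8.35, 'pos': array([691.7, 696.8, 159.6]), 'tilt': array([ 3.66, -0.55]), 'jaw_az': np.float64(-90.78), 'jawz': np.float64(0.5), 'J': array([ 0.736,  1.271,  0.048, -0.051,  1.781,  2.308]), 'F': array([-1.1,  0.8, -0.5]), 'op': 0.999}
```

```bash
python3 -m handwheel '[{"travel":[350,400,0],"roll":0},{"travel":[350,400,0],"roll":0},{"travel":[350,400,0],"roll":0}]'
python3 -m handwheel '[{"travel":[-5,-30,35],"roll":0},{"travel":[-10,-60,70],"roll":0},{"travel":[-15,-90,105],"roll":0},{"travel":[-20,-135,120],"roll":0},{"travel":[-25,-180,120],"roll":0},{"travel":[-30,-225,120],"roll":0},{"travel":[-35,-270,120],"roll":0},{"travel":[-40,-315,120],"roll":0}]'
python3 -c "
from h import *
tool()"
```

```text
t: 8.65
eef_pos: [698.0, 712.3, 132.0]
tcp_rot: [-2.964, 1.482, 0.166]
ft_force: [0.1, 0.4, -0.7]
opening: 0.998
t: 9.45
eef_pos: [657.4, 395.3, 253.0]
tcp_rot: [-2.96, 1.482, 0.169]
ft_force: [2.0, -0.2, 0.8]
opening: 0.997
{'t': 9.45, 'pos': array([657.4, 395.3, 253. ]), 'tilt': array([5.04, 0.86]), 'jaw_az': np.float64(-90.66), 'jawz': np.float64(-0.92), 'J': array([ 0.465,  0.646,  1.169, -0.027,  1.241,  2.055]), 'F': array([ 2. , -0.2,  0.8]), 'op': 0.997}
```

```bash
python3 -m handwheel '[{"travel":[-6,-44,0],"roll":0},{"travel":[-12,-88,0],"roll":0},{"travel":[-18,-132,0],"roll":0},{"travel":[-24.5,-175,-3],"roll":0},{"travel":[-24.5,-175,-48],"roll":0},{"travel":[-24.5,-175,-93],"roll":0},{"travel":[-24.5,-175,-130],"roll":0},{"travel":[-24.5,-175,-166],"roll":0}]'
python3 -c "
from h import *
tool()
cv2.imwrite('pics/w1.png',optics.read_camera('wrist')[:,:,::-1])
cv2.imwrite('pics/s1.png',optics.read_camera('scene')[:,:,::-1])"
```

```text
t: 10.25
eef_pos: [633.4, 221.9, 85.3]
tcp_rot: [-2.96, 1.482, 0.169]
ft_force: [1.4, 0.0, -0.1]
opening: 1.002
{'t': 10.25, 'pos': array([633.4, 221.9,  85.3]), 'tilt': array([5.02, 0.86]), 'jaw_az': np.float64(-90.68), 'jawz': np.float64(-0.92), 'J': array([ 0.241,  0.665,  1.621, -0.009,  0.766,  1.831]), 'F': array([ 1.4,  0. , -0.1]), 'op': 1.002}
```

View pics/w1.png

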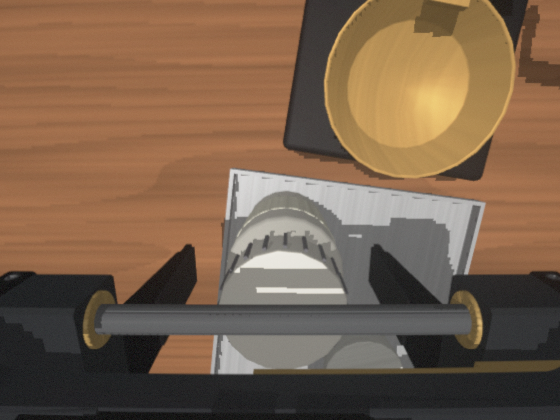

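View pics/s1.png

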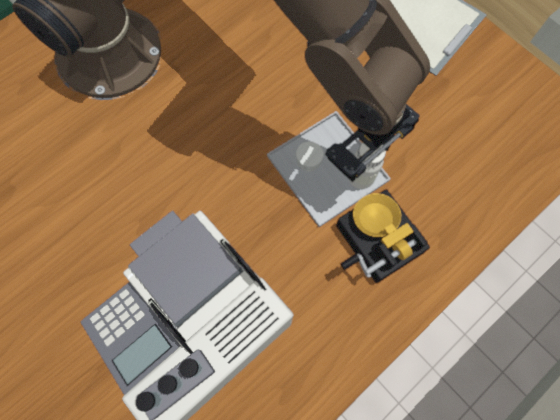

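```bash
python3 -m handwheel '[{"travel":[0,0,0],"roll":0},{"travel":[0,0,0],"roll":0},{"travel":[0,0,0],"roll":0},{"travel":[0,0,0],"roll":0},{"travel":[0,0,0],"roll":0},{"travel":[0,0,0],"roll":0}]' 1
python3 -m handwheel '[{"travel":[0,0,10],"roll":0},{"travel":[0,0,30],"roll":0},{"travel":[0,0,60],"roll":0},{"travel":[0,0,90],"roll":0},{"travel":[-30,-20,120],"roll":0},{"travel":[-60,-50,120],"roll":0}]' 
python3 -c "
from h import *
tool()
cv2.imwrite('pics/w2.png',optics.read_camera('wrist')[:,:,::-1])
cv2.imwrite('pics/s2.png',optics.read_camera('scene')[:,:,::-1])"
```

```text
t: 10.95
eef_pos: [634.0, 222.2, 87.5]
tcp_rot: [-2.96, 1.48, 0.169]
ft_force: [0.4, -1.6, 5.5]
opening: 0.619
t: 11.55
eef_pos: [574.1, 172.8, 210.4]
tcp_rot: [-2.956, 1.476, 0.175]
ft_force: [1.0, -1.0, -2.5]
opening: 0.622
{'t': 11.55, 'pos': array([574.1, 172.8, 210.4]), 'tilt': array([5.35, 0.94]), 'jaw_az': np.float64(-90.57), 'jawz': np.float64(-1.0), 'J': array([ 1.830e-01,  4.240e-01,  1.693e+00, -1.000e-03,  9.290e-01,
        1.765e+00]), 'F': array([ 1. , -1. , -2.5]), 'op': 0.622}
```

View pics/w2.png

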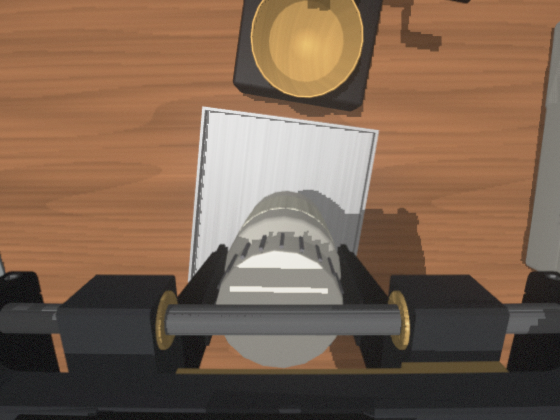

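```bash
python3 -m handwheel '[{"travel":[-8,-30,35],"roll":0},{"travel":[-16,-65,60],"roll":0},{"travel":[-25,-112,65],"roll":0},{"travel":[-34,-160,65],"roll":0},{"travel":[-43,-208,65],"roll":0},{"travel":[-52,-256,65],"roll":0},{"travel":[-61,-304,65],"roll":0},{"travel":[-70,-352,65],"roll":0}]'
python3 -m handwheel '[{"travel":[-8,-48,0],"roll":0},{"travel":[-16,-96,0],"roll":0},{"travel":[-24,-144,0],"roll":0},{"travel":[-24,-166,-30],"roll":0},{"travel":[-24,-166,-70],"roll":0},{"travel":[-24,-166,-105],"roll":0},{"travel":[-24,-166,-105],"roll":0}]'
python3 -c "
from h import *
tool()
cv2.imwrite('pics/w3.png',optics.read_camera('wrist')[:,:,::-1])
cv2.imwrite('pics/s3.png',optics.read_camera('scene')[:,:,::-1])
cv2.imwrite('pics/t3.png',optics.read_camera('top')[:,:,::-1])"
```

```text
t: 12.45
eef_pos: [502.9, -181.5, 272.0]
tcp_rot: [-2.956, 1.482, 0.173]
ft_force: [1.1, -0.1, -3.3]
opening: 0.622
t: 13.15
eef_pos: [478.0, -344.5, 162.7]
tcp_rot: [-2.879, 1.486, 0.25]
ft_force: [-1.0, -0.3, -2.8]
opening: 0.62
{'t': 13.15, 'pos': array([ 478. , -344.5,  162.7]), 'tilt': array([4.69, 1.2 ]), 'jaw_az': np.float64(-90.69), 'jawz': np.float64(-1.26), 'J': array([-0.77 ,  0.479,  1.744,  0.094,  0.876,  0.755]), 'F': array([-1. , -0.3, -2.8]), 'op': 0.62}
```

View pics/w3.png

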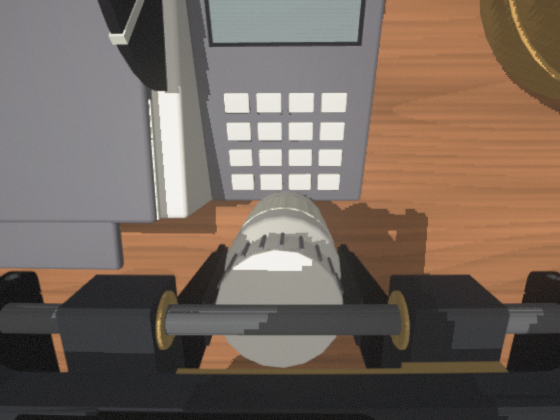

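View pics/s3.png

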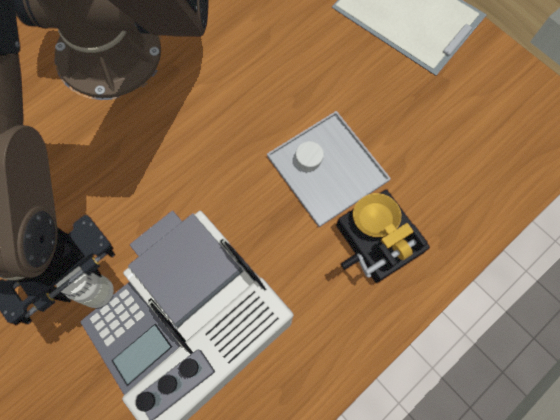

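View pics/t3.png

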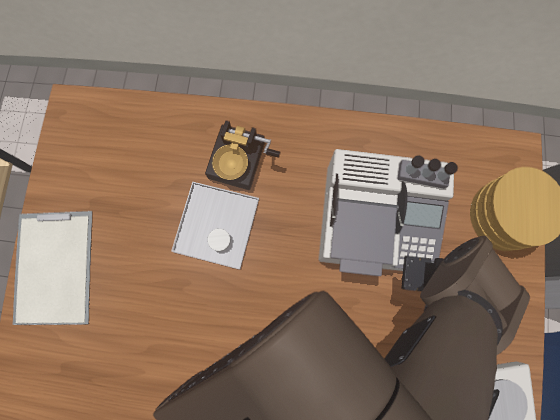

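```bash
python3 -c "
from h import *
P=optics.camera_params('wrist')
for z in (60,65,70,75): print(pix2world(P,[[215,202],[360,201]],z).round(1).tolist())
print(pix2world(P,[[0,222],[120,220]],143).round(1), pix2world(P,[[0,268],[118,268]],143).round(1))
"
```

```text
[[495.3, -288.3, 60.0], [494.8, -411.4, 60.0]]
[[496.1, -289.4, 65.0], [495.7, -410.4, 65.0]]
[[496.9, -290.4, 70.0], [496.5, -409.3, 70.0]]
[[497.7, -291.5, 75.0], [497.3, -408.2, 75.0]]
[[ 497.5 -169.5  143. ]
 [ 498.1 -247.   143. ]] [[ 467.1 -163.9  143. ]
 [ 467.  -242.3  143. ]]
```

```bash
python3 -m handwheel '[{"travel":[0,0,-8],"roll":0},{"travel":[0,0,-15],"roll":0},{"travel":[-1,0,-17],"roll":0},{"travel":[-11,0,-20],"roll":0},{"travel":[-22,0,-25],"roll":0},{"travel":[-22,0,-25],"roll":0}]'
python3 -c "
from h import *
tool()
cv2.imwrite('pics/w4.png',optics.read_camera('wrist')[:,:,::-1])"
```

```text
t: 13.9
eef_pos: [456.6, -346.1, 142.3]
tcp_rot: [-2.972, 1.482, 0.157]
ft_force: [-4.4, -1.2, 7.9]
opening: 0.616
{'t': 13.9, 'pos': array([ 456.6, -346.1,  142.3]), 'tilt': array([5.05, 0.8 ]), 'jaw_az': np.float64(-90.68), 'jawz': np.float64(-0.86), 'J': array([-0.799,  0.482,  1.809,  0.101,  0.802,  0.716]), 'F': array([-4.4, -1.2,  7.9]), 'op': 0.616}
```

View pics/w4.png

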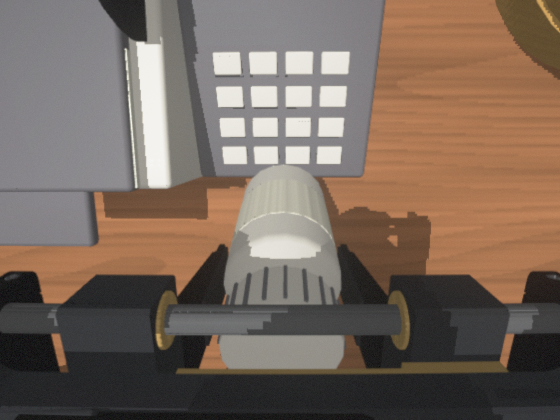

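```bash
python3 -m handwheel '[{"travel":[-11,0,-6],"roll":0},{"travel":[-20,0,-14],"roll":0},{"travel":[-29,0,-22],"roll":0},{"travel":[-36,0,-32],"roll":0},{"travel":[-42,0,-42],"roll":0},{"travel":[-47,0,-54],"roll":0},{"travel":[-47,0,-54],"roll":0}]'
python3 -c "
from h import *
tool()
cv2.imwrite('pics/w5.png',optics.read_camera('wrist')[:,:,::-1])"
```

```text
t: 14.65
eef_pos: [409.3, -344.9, 85.6]
tcp_rot: [-2.918, 1.484, 0.211]
ft_force: [-0.9, -0.7, -3.2]
opening: 0.621
{'t': 14.65, 'pos': array([ 409.3, -344.9,   85.6]), 'tilt': array([4.88, 1.04]), 'jaw_az': np.float64(-90.69), 'jawz': np.float64(-1.11), 'J': array([-0.863,  0.525,  1.943,  0.129,  0.636,  0.618]), 'F': array([-0.9, -0.7, -3.2]), 'op': 0.621}
```

View pics/w5.png

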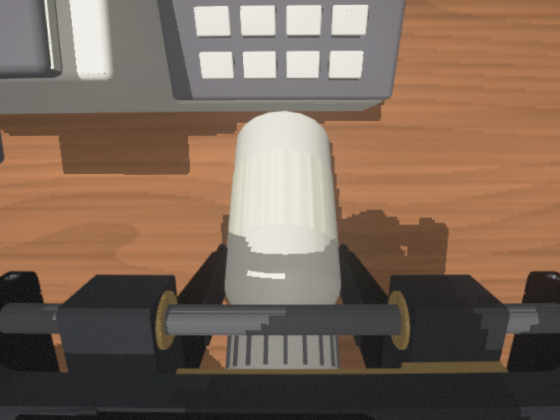

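```bash
cat >> h.py <<'E'
def botpts(piv,th,hp=91.):
    # th deg; base swings to +x (meter yaw ~0); returns points on body surface
    a=np.radians(th); u=np.array([np.sin(a),0,-np.cos(a)]); w=np.array([np.cos(a),0,np.sin(a)]); v=np.array([0,1,0])
    ph=np.linspace(0,2*np.pi,72)
    out={}
    for n,h,r in (('base',0,30),('shoulder',98,30),('capb',114,25.5),('top',138,25.5)):
        out[n]=piv+(hp-h)*u+r*(np.cos(ph)[:,None]*w+np.sin(ph)[:,None]*v)
    return out
def pivot():
    s=env.state(); R=Ro.from_euler('xyz',s['tcp_rot']).as_matrix()
    return s['eef_pos']-7*R[:,0]
E
python3 - <<'E'
from h import *
P=optics.camera_params('wrist'); p=pivot()
for th in range(30,100,5):
    b=botpts(p,th)
    q=world2pix(P,b['base']); s=world2pix(P,b['shoulder']); c=world2pix(P,b['top'])
    print(th,'base top row',q[:,1].min().round(),'width',np.ptp(q[:,0]).round(),'shoulder rows',s[:,1].min().round(),s[:,1].max().round(),'top max',c[:,1].max().round())
E
```

```text
30 base top row 131.0 width 83.0 shoulder rows 235.0 310.0 top max 378.0
35 base top row 122.0 width 85.0 shoulder rows 240.0 306.0 top max 376.0
40 base top row 113.0 width 87.0 shoulder rows 246.0 302.0 top max 374.0
45 base top row 105.0 width 90.0 shoulder rows 251.0 298.0 top max 371.0
50 base top row 98.0 width 92.0 shoulder rows 258.0 294.0 top max 367.0
55 base top row 90.0 width 96.0 shoulder rows 264.0 290.0 top max 364.0
60 base top row 84.0 width 99.0 shoulder rows 270.0 286.0 top max 369.0
65 base top row 78.0 width 103.0 shoulder rows 276.0 282.0 top max 373.0
70 base top row 74.0 width 107.0 shoulder rows 277.0 282.0 top max 376.0
75 base top row 70.0 width 112.0 shoulder rows 273.0 288.0 top max 378.0
80 base top row 68.0 width 117.0 shoulder rows 268.0 294.0 top max 379.0
85 base top row 67.0 width 123.0 shoulder rows 264.0 300.0 top max 378.0
90 base top row 69.0 width 129.0 shoulder rows 260.0 305.0 top max 377.0
95 base top row 73.0 width 135.0 shoulder rows 255.0 309.0 top max 375.0
```

Run:
```python
from h import *
P=optics.camera_params('wrist'); print(pivot())
print(pix2world(P,[[190,98],[380,98]],64).round(1),pix2world(P,[[190,110],[380,110]],0).round(1),pix2world(P,[[190,109],[380,109]],60).round(1))
im=cv2.imread('pics/w5.png'); cv2.imwrite('pics/w5z.png',cv2.resize(im[60:180,150:420],None,fx=2.9,fy=2.9,interpolation=cv2.INTER_CUBIC))
```

```text
[ 409.42231617 -345.44215718   93.45066554]
[[ 498.3 -295.    64. ]
 [ 496.6 -401.6   64. ]] [[ 498.4 -276.6    0. ]
 [ 496.2 -418.4    0. ]] [[ 492.8 -293.5   60. ]
 [ 491.1 -402.8   60. ]]
```

View pics/w5z.png

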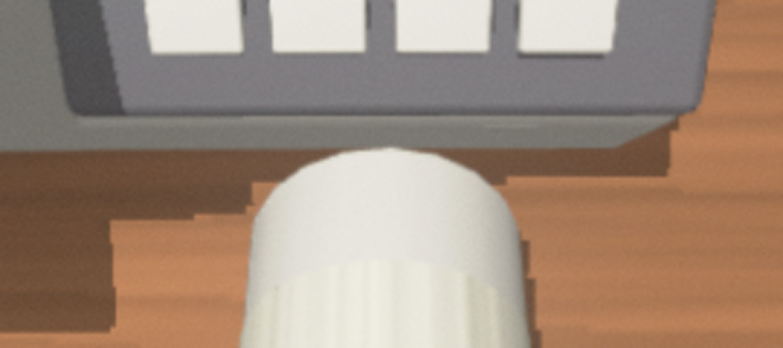

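```bash
python3 -m handwheel '[{"travel":[4,0,37],"roll":0},{"travel":[20,0,36],"roll":0},{"travel":[20,0,29],"roll":0},{"travel":[15.5,0,20],"roll":0},{"travel":[10,0,11],"roll":0},{"travel":[5,0,0],"roll":0},{"travel":[2,0,-12],"roll":0},{"travel":[2,0,-12],"roll":0}]'
python3 -c "
from h import *
tool()
cv2.imwrite('pics/w6.png',optics.read_camera('wrist')[:,:,::-1])"
```

```text
t: 15.5
eef_pos: [411.3, -344.9, 73.5]
tcp_rot: [-2.917, 1.484, 0.212]
ft_force: [-4.8, -0.2, -4.0]
opening: 0.623
{'t': 15.5, 'pos': array([ 411.3, -344.9,   73.5]), 'tilt': array([4.87, 1.05]), 'jaw_az': np.float64(-90.68), 'jawz': np.float64(-1.11), 'J': array([-0.86 ,  0.546,  1.948,  0.133,  0.61 ,  0.616]), 'F': array([-4.8, -0.2, -4. ]), 'op': 0.623}
```

View pics/w6.png

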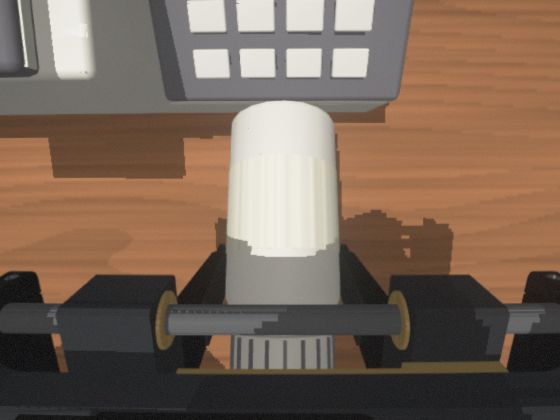

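Run:
```python
from h import *
P=optics.camera_params('wrist'); p=pivot()
for hp in (75,83,91):
  for th in range(50,86,5):
    b=botpts(p,th,hp)
    q=world2pix(P,b['base']); 
    # visible top generator: +w or camera-side
    a=np.radians(th); 
    capline=world2pix(P,b['capb'])[0]; 
    print(hp,th,'base row',q[:,1].min().round(),'w',np.ptp(q[:,0]).round(),'capb +w row',capline[1].round(), 'top +w', world2pix(P,b['top'])[0][1].round())
```

```text
75 50 base row 118.0 w 96.0 capb +w row 336.0 top +w 404.0
75 55 base row 113.0 w 99.0 capb +w row 343.0 top +w 409.0
75 60 base row 110.0 w 102.0 capb +w row 349.0 top +w 413.0
75 65 base row 107.0 w 105.0 capb +w row 353.0 top +w 415.0
75 70 base row 105.0 w 109.0 capb +w row 357.0 top +w 416.0
75 75 base row 104.0 w 113.0 capb +w row 360.0 top +w 415.0
75 80 base row 105.0 w 117.0 capb +w row 361.0 top +w 413.0
75 85 base row 108.0 w 122.0 capb +w row 362.0 top +w 410.0
83 50 base row 108.0 w 94.0 capb +w row 316.0 top +w 380.0
83 55 base row 102.0 w 97.0 capb +w row 323.0 top +w 386.0
83 60 base row 97.0 w 100.0 capb +w row 328.0 top +w 391.0
83 65 base row 92.0 w 104.0 capb +w row 333.0 top +w 394.0
83 70 base row 89.0 w 108.0 capb +w row 338.0 top +w 396.0
83 75 base row 87.0 w 112.0 capb +w row 341.0 top +w 396.0
83 80 base row 87.0 w 117.0 capb +w row 344.0 top +w 396.0
83 85 base row 88.0 w 122.0 capb +w row 346.0 top +w 394.0
91 50 base row 98.0 w 92.0 capb +w row 297.0 top +w 357.0
91 55 base row 90.0 w 96.0 capb +w row 303.0 top +w 364.0
91 60 base row 84.0 w 99.0 capb +w row 309.0 top +w 369.0
91 65 base row 78.0 w 103.0 capb +w row 314.0 top +w 373.0
91 70 base row 74.0 w 107.0 capb +w row 319.0 top +w 376.0
91 75 base row 70.0 w 112.0 capb +w row 323.0 top +w 378.0
91 80 base row 68.0 w 117.0 capb +w row 327.0 top +w 379.0
91 85 base row 68.0 w 123.0 capb +w row 330.0 top +w 378.0
```

```bash
python3 -m handwheel '[{"travel":[0,0,18],"roll":0},{"travel":[14,0,16],"roll":0},{"travel":[14,0,8],"roll":0},{"travel":[12,0,-4],"roll":0},{"travel":[11,0,-14],"roll":0},{"travel":[11,0,-23],"roll":0},{"travel":[12,0,-32],"roll":0},{"travel":[12,0,-32],"roll":0}]'
python3 -c "
from h import *
tool()
cv2.imwrite('pics/w7.png',optics.read_camera('wrist')[:,:,::-1])"
```

```text
t: 16.35
eef_pos: [424.7, -345.5, 42.5]
tcp_rot: [-2.945, 1.482, 0.185]
ft_force: [-3.1, 0.5, -4.5]
opening: 0.618
{'t': 16.35, 'pos': array([ 424.7, -345.5,   42.5]), 'tilt': array([4.98, 0.93]), 'jaw_az': np.float64(-90.66), 'jawz': np.float64(-0.99), 'J': array([-0.841,  0.607,  1.943,  0.145,  0.55 ,  0.619]), 'F': array([-3.1,  0.5, -4.5]), 'op': 0.618}
```

View pics/w7.png

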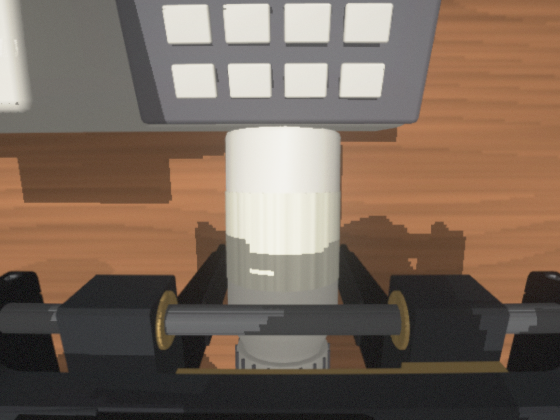

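```bash
cat > fit.py <<'E'
from h import *
from scipy.optimize import least_squares
import sys
# args: base top row, base width, cap(b) row on near generator
br,bw,cr=map(float,sys.argv[1:4])
P=optics.camera_params('wrist'); s=env.state(); R=Ro.from_euler('xyz',s['tcp_rot']).as_matrix()
def f(q,full=False):
    th,hp,off=q
    p=s['eef_pos']-off*R[:,0]
    b=botpts(p,th,hp)
    B=world2pix(P,b['base']);C=world2pix(P,b['capb'])[0]
    return [B[:,1].min()-br,np.ptp(B[:,0])-bw,C[1]-cr,(off-9)/1.5*1.0]
for t0 in (50,80,110,130):
    r=least_squares(f,[t0,75,9]); print(r.x.round(1),round(r.cost,2))
E
python3 fit.py 130 113 345;python3 fit.py 130 113 340
```

```text
[45.2 72.3 14.3] 139.83
[92.5 69.7 -9. ] 94.8
[92.5 69.7 -9. ] 94.8
[92.5 69.7 -9. ] 94.8
[43.7 73.6 14.9] 154.01
[ 93.   70.3 -11. ] 121.64
[ 93.   70.3 -11. ] 121.64
[ 93.   70.3 -11. ] 121.64
```

```bash
python3 -c "
from h import *
a=optics.read_camera('scene')[:,:,::-1]; cv2.imwrite('pics/s7.png',cv2.resize(a[220:350,0:190],None,fx=4,fy=4,interpolation=cv2.INTER_CUBIC))
P=optics.camera_params('wrist'); print(P['world_from_camera'][:3,3])
p=pivot()
for th in (80,90,100):
  for hp in (65,75):
    b=botpts(p,th,hp)
    print(th,hp,{k:(world2pix(P,v)[:,1].min().round(),world2pix(P,v)[:,1].max().round(),np.ptp(world2pix(P,v)[:,0]).round()) for k,v in b.items()})
"
```

```text
[ 486.02682157 -350.33933566  219.17202986]
80 65 {'base': (np.float64(128.0), np.float64(151.0), np.float64(117.0)), 'shoulder': (np.float64(311.0), np.float64(353.0), np.float64(115.0)), 'capb': (np.float64(339.0), np.float64(383.0), np.float64(97.0)), 'top': (np.float64(378.0), np.float64(434.0), np.float64(97.0))}
80 75 {'base': (np.float64(105.0), np.float64(134.0), np.float64(117.0)), 'shoulder': (np.float64(294.0), np.float64(330.0), np.float64(116.0)), 'capb': (np.float64(323.0), np.float64(361.0), np.float64(98.0)), 'top': (np.float64(362.0), np.float64(413.0), np.float64(97.0))}
90 65 {'base': (np.float64(137.0), np.float64(140.0), np.float64(125.0)), 'shoulder': (np.float64(299.0), np.float64(357.0), np.float64(112.0)), 'capb': (np.float64(326.0), np.float64(381.0), np.float64(93.0)), 'top': (np.float64(360.0), np.float64(423.0), np.float64(90.0))}
90 75 {'base': (np.float64(112.0), np.float64(122.0), np.float64(126.0)), 'shoulder': (np.float64(284.0), np.float64(337.0), np.float64(113.0)), 'capb': (np.float64(311.0), np.float64(362.0), np.float64(94.0)), 'top': (np.float64(346.0), np.float64(406.0), np.float64(91.0))}
100 65 {'base': (np.float64(132.0), np.float64(154.0), np.float64(134.0)), 'shoulder': (np.float64(287.0), np.float64(358.0), np.float64(108.0)), 'capb': (np.float64(312.0), np.float64(375.0), np.float64(89.0)), 'top': (np.float64(341.0), np.float64(409.0), np.float64(85.0))}
100 75 {'base': (np.float64(112.0), np.float64(127.0), np.float64(137.0)), 'shoulder': (np.float64(274.0), np.float64(341.0), np.float64(110.0)), 'capb': (np.float64(299.0), np.float64(360.0), np.float64(91.0)), 'top': (np.float64(329.0), np.float64(395.0), np.float64(86.0))}
```

View pics/s7.png

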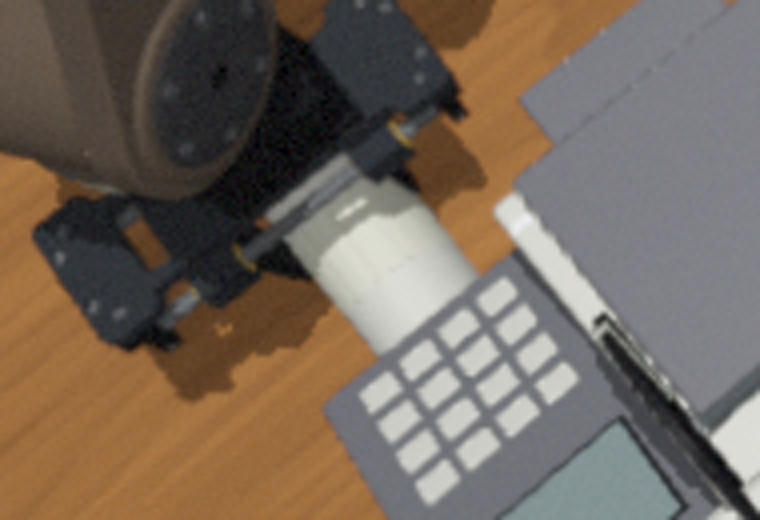

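```bash
python3 -m handwheel '[{"travel":[-12,0,0],"roll":0},{"travel":[-12,0,40],"roll":0},{"travel":[-8,0,80],"roll":0},{"travel":[20,0,84],"roll":0},{"travel":[40,0,80],"roll":0},{"travel":[40,0,78],"roll":0}]'
python3 -c "
from h import *
tool()
cv2.imwrite('pics/w8.png',optics.read_camera('wrist')[:,:,::-1])
a=optics.read_camera('scene')[:,:,::-1]; cv2.imwrite('pics/s8.png',cv2.resize(a[220:350,0:190],None,fx=4,fy=4,interpolation=cv2.INTER_CUBIC))"
```

```text
t: 17.05
eef_pos: [466.1, -346.0, 122.5]
tcp_rot: [-2.984, 1.48, 0.147]
ft_force: [-0.9, 1.2, -3.8]
opening: 0.62
{'t': 17.05, 'pos': array([ 466.1, -346. ,  122.5]), 'tilt': array([5.17, 0.76]), 'jaw_az': np.float64(-90.6), 'jawz': np.float64(-0.82), 'J': array([-0.787,  0.517,  1.81 ,  0.106,  0.762,  0.72 ]), 'F': array([-0.9,  1.2, -3.8]), 'op': 0.62}
```

View pics/w8.png

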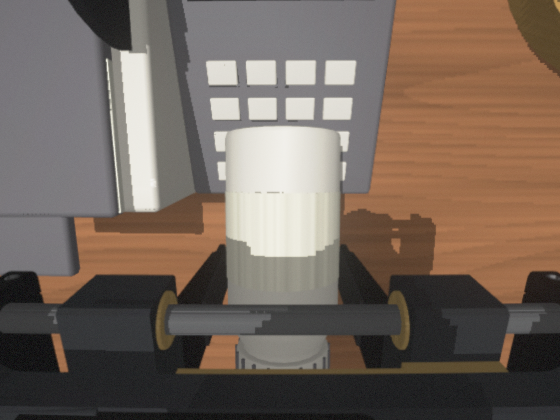

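View pics/s8.png

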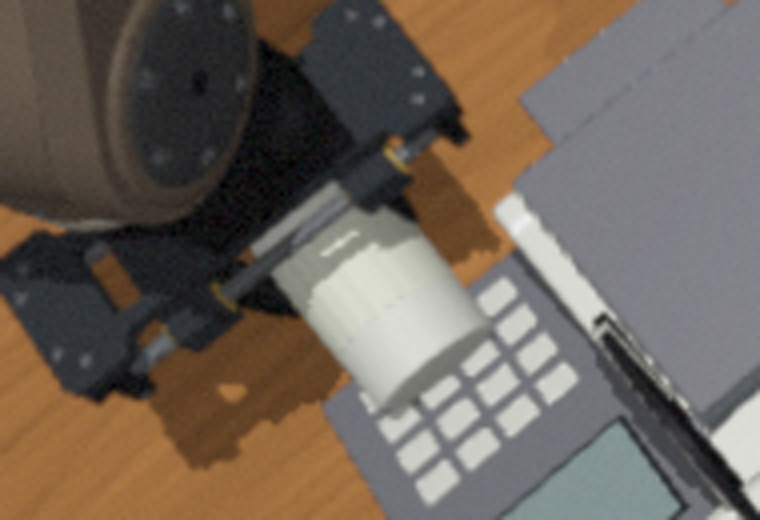

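```bash
python3 -m handwheel '[{"travel":[0,0,-10],"roll":0},{"travel":[-3,0,-20],"roll":0},{"travel":[-6,0,-28],"roll":0},{"travel":[-9,0,-36],"roll":0},{"travel":[-11,0,-44],"roll":0},{"travel":[-11,0,-52],"roll":0},{"travel":[-11,0,-58],"roll":0}]'
python3 -c "
from h import *
tool()
cv2.imwrite('pics/w9.png',optics.read_camera('wrist')[:,:,::-1])
a=optics.read_camera('scene')[:,:,::-1]; cv2.imwrite('pics/s9.png',cv2.resize(a[220:350,0:190],None,fx=4,fy=4,interpolation=cv2.INTER_CUBIC))"
```

```text
t: 17.85
eef_pos: [453.1, -345.7, 63.2]
tcp_rot: [-2.952, 1.482, 0.177]
ft_force: [-8.1, 4.6, 40.4]
opening: 0.623
{'t': 17.85, 'pos': array([ 453.1, -345.7,   63.2]), 'tilt': array([5.  , 0.89]), 'jaw_az': np.float64(-90.67), 'jawz': np.float64(-0.95), 'J': array([-0.803,  0.594,  1.877,  0.126,  0.624,  0.68 ]), 'F': array([-8.1,  4.6, 40.4]), 'op': 0.623}
```

View pics/w9.png

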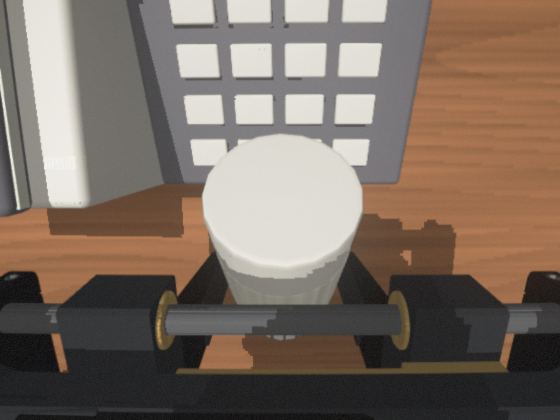

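View pics/s9.png

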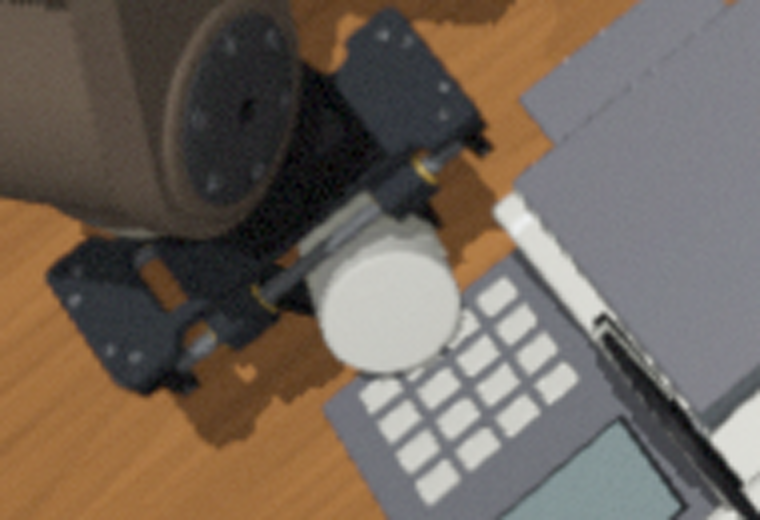

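```bash
python3 -m handwheel '[{"travel":[0,0,14],"roll":0},{"travel":[-3,0,30],"roll":0},{"travel":[-5,0,45],"roll":0},{"travel":[-5,0,45],"roll":0}]'
python3 - <<'E'
from h import *
tool()
cv2.imwrite('pics/w10.png',optics.read_camera('wrist')[:,:,::-1])
P=optics.camera_params('wrist'); p=pivot()
for th in (115,120,125,130,135,140,145,150):
  for hp in (62,70):
    B=world2pix(P,botpts(p,th,hp)['base']); print(th,hp,B[:,1].min().round(),B[:,1].max().round(),np.ptp(B[:,0]).round())
E
```

```text
t: 18.35
eef_pos: [449.1, -346.3, 109.7]
tcp_rot: [-2.981, 1.48, 0.148]
ft_force: [-0.3, -0.7, -3.6]
opening: 0.62
{'t': 18.35, 'pos': array([ 449.1, -346.3,  109.7]), 'tilt': array([5.14, 0.77]), 'jaw_az': np.float64(-90.66), 'jawz': np.float64(-0.83), 'J': array([-0.809,  0.52 ,  1.853,  0.113,  0.719,  0.691]), 'F': array([-0.3, -0.7, -3.6]), 'op': 0.62}
115 62 131.0 200.0 146.0
115 70 115.0 179.0 151.0
120 62 131.0 215.0 150.0
120 70 115.0 197.0 157.0
125 62 132.0 232.0 155.0
125 70 116.0 216.0 162.0
130 62 134.0 250.0 159.0
130 70 119.0 236.0 167.0
135 62 138.0 269.0 162.0
135 70 123.0 258.0 172.0
140 62 143.0 288.0 166.0
140 70 129.0 280.0 176.0
145 62 150.0 307.0 169.0
145 70 138.0 303.0 180.0
150 62 158.0 325.0 171.0
150 70 148.0 325.0 183.0
```

View pics/w10.png

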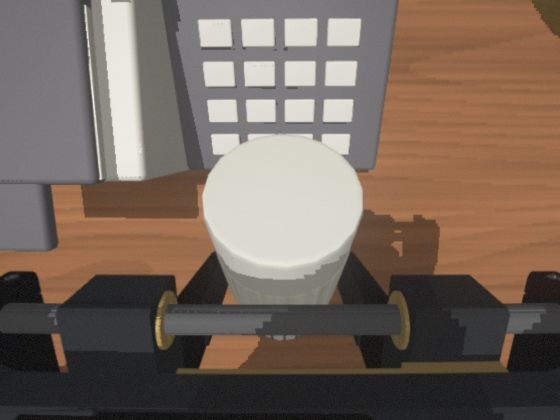

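```bash
python3 -m handwheel '[{"travel":[-35,0,0],"roll":0},{"travel":[-69,0,-20],"roll":0},{"travel":[-69,0,-42],"roll":0},{"travel":[-66,0,-49],"roll":0},{"travel":[-56,0,-54],"roll":0},{"travel":[-46,0,-60],"roll":0},{"travel":[-36,0,-68],"roll":0},{"travel":[-36,0,-68],"roll":0}]'
python3 - <<'E'
from h import *
tool()
cv2.imwrite('pics/w11.png',optics.read_camera('wrist')[:,:,::-1])
E
```

```text
t: 19.2
eef_pos: [414.1, -345.6, 39.6]
tcp_rot: [-2.959, 1.482, 0.172]
ft_force: [1.0, -0.1, -2.3]
opening: 0.622
{'t': 19.2, 'pos': array([ 414.1, -345.6,   39.6]), 'tilt': array([5.04, 0.87]), 'jaw_az': np.float64(-90.59), 'jawz': np.float64(-0.93), 'J': array([-0.857,  0.605,  1.965,  0.151,  0.531,  0.596]), 'F': array([ 1. , -0.1, -2.3]), 'op': 0.622}
```

View pics/w11.png

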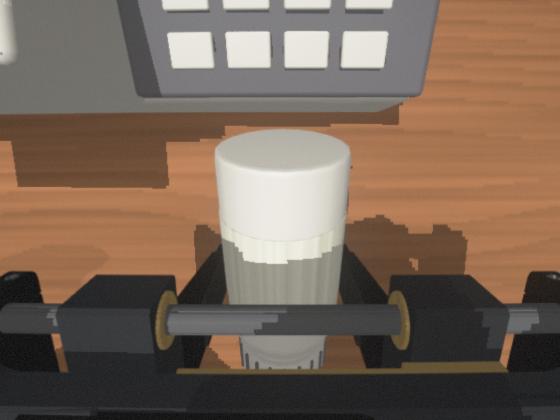

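```bash
python3 -m handwheel '[{"travel":[5,0,-7],"roll":0},{"travel":[8,0,-13],"roll":0},{"travel":[10,0,-17],"roll":0},{"travel":[10,0,-17],"roll":0}]'
python3 - <<'E'
from h import *
tool()
cv2.imwrite('pics/w12.png',optics.read_camera('wrist')[:,:,::-1])
P=optics.camera_params('wrist');p=pivot()
for th in (85,90,95,100,105):
  for hp in (56,62):
    b=botpts(p,th,hp);B=world2pix(P,b['base']);C=world2pix(P,b['capb']);S=world2pix(P,b['shoulder'])
    print(th,hp,B[:,1].min().round(),B[:,1].max().round(),np.ptp(B[:,0]).round(),'sh',S[:,1].min().round(),'cap',C[:,1].min().round(),np.ptp(C[:,0]).round())
E
```

```text
t: 19.65
eef_pos: [423.5, -346.1, 23.7]
tcp_rot: [-2.972, 1.481, 0.157]
ft_force: [2.3, -0.3, 1.4]
opening: 0.618
{'t': 19.65, 'pos': array([ 423.5, -346.1,   23.7]), 'tilt': array([5.11, 0.81]), 'jaw_az': np.float64(-90.67), 'jawz': np.float64(-0.87), 'J': array([-0.844,  0.639,  1.956,  0.158,  0.504,  0.602]), 'F': array([ 2.3, -0.3,  1.4]), 'op': 0.618}
85 56 154.0 161.0 120.0 sh 319.0 cap 346.0 94.0
85 62 139.0 150.0 121.0 sh 310.0 cap 337.0 95.0
90 56 156.0 160.0 124.0 sh 312.0 cap 339.0 92.0
90 62 144.0 146.0 125.0 sh 303.0 cap 330.0 93.0
95 56 152.0 168.0 127.0 sh 306.0 cap 331.0 89.0
95 62 141.0 153.0 129.0 sh 297.0 cap 323.0 90.0
100 56 148.0 177.0 131.0 sh 299.0 cap 323.0 87.0
100 62 137.0 162.0 133.0 sh 291.0 cap 316.0 88.0
105 56 146.0 188.0 135.0 sh 292.0 cap 316.0 85.0
105 62 134.0 173.0 137.0 sh 285.0 cap 309.0 86.0
```

View pics/w12.png

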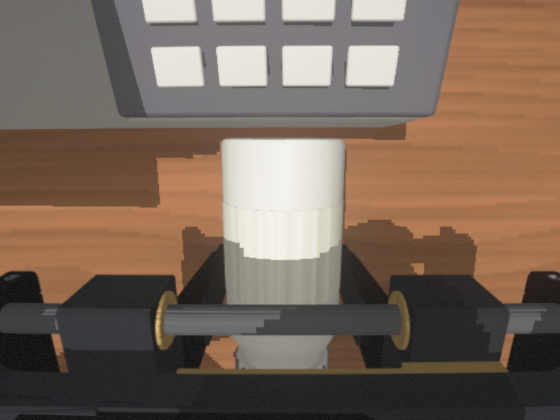

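```bash
python3 -m handwheel '[{"travel":[0,0,0],"roll":0},{"travel":[0,0,0],"roll":0},{"travel":[0,0,0],"roll":0},{"travel":[-12,0,0],"roll":0},{"travel":[-25,0,0],"roll":0},{"travel":[-25,0,0],"roll":0}]' -0.5
python3 - <<'E'
from h import *
tool()
cv2.imwrite('pics/w13.png',optics.read_camera('wrist')[:,:,::-1])
E
```

```text
t: 20.3
eef_pos: [395.7, -345.5, 23.7]
tcp_rot: [-2.945, 1.482, 0.183]
ft_force: [0.3, -0.0, 0.4]
opening: 0.749
{'t': 20.3, 'pos': array([ 395.7, -345.5,   23.7]), 'tilt': array([4.98, 0.92]), 'jaw_az': np.float64(-90.73), 'jawz': np.float64(-0.99), 'J': array([-0.884,  0.622,  2.006,  0.169,  0.477,  0.551]), 'F': array([ 0.3, -0. ,  0.4]), 'op': 0.749}
```

View pics/w13.png

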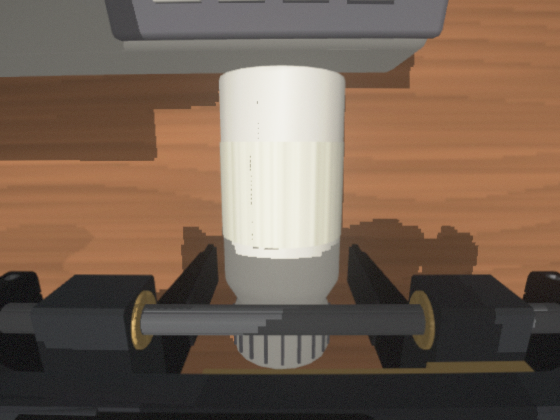

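```bash
python3 -m handwheel '[{"travel":[4,0,0],"roll":0},{"travel":[4,0,0],"roll":0},{"travel":[4,0,0],"roll":0},{"travel":[4,0,0],"roll":0},{"travel":[4,0,0],"roll":0}]' 1
python3 -m handwheel '[{"travel":[0,0,30],"roll":0},{"travel":[0,0,75],"roll":0},{"travel":[0,0,75],"roll":0}]'
python3 - <<'E'
from h import *
tool()
cv2.imwrite('pics/w14.png',optics.read_camera('wrist')[:,:,::-1])
E
```

```text
t: 20.85
eef_pos: [401.9, -345.9, 23.8]
tcp_rot: [-2.965, 1.481, 0.164]
ft_force: [2.2, -0.2, 1.2]
opening: 0.616
t: 21.15
eef_pos: [402.7, -347.0, 102.7]
tcp_rot: [-3.017, 1.478, 0.113]
ft_force: [0.6, -0.2, -3.8]
opening: 0.618
{'t': 21.15, 'pos': array([ 402.7, -347. ,  102.7]), 'tilt': array([5.25, 0.59]), 'jaw_az': np.float64(-90.65), 'jawz': np.float64(-0.66), 'J': array([-0.875,  0.491,  1.944,  0.126,  0.659,  0.609]), 'F': array([ 0.6, -0.2, -3.8]), 'op': 0.618}
```

View pics/w14.png

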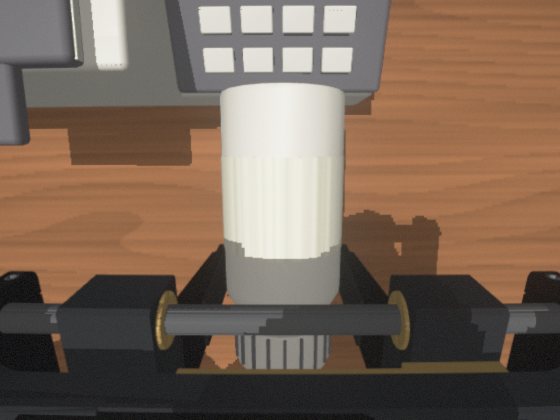

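```bash
python3 -m handwheel '[{"travel":[0,0,-28],"roll":0},{"travel":[15,0,-28],"roll":0},{"travel":[18,0,-24],"roll":0},{"travel":[20,0,-17],"roll":0},{"travel":[23,0,-10],"roll":0},{"travel":[28,0,0],"roll":0},{"travel":[34,0,8],"roll":0},{"travel":[34,0,8],"roll":0}]'
python3 - <<'E'
from h import *
tool()
cv2.imwrite('pics/w15.png',optics.read_camera('wrist')[:,:,::-1])
E
```

```text
t: 22.0
eef_pos: [435.3, -344.9, 106.2]
tcp_rot: [-2.925, 1.484, 0.205]
ft_force: [-6.4, -0.1, -0.4]
opening: 0.62
{'t': 22.0, 'pos': array([ 435.3, -344.9,  106.2]), 'tilt': array([4.87, 1.01]), 'jaw_az': np.float64(-90.62), 'jawz': np.float64(-1.07), 'J': array([-0.826,  0.514,  1.88 ,  0.115,  0.707,  0.671]), 'F': array([-6.4, -0.1, -0.4]), 'op': 0.62}
```

View pics/w15.png

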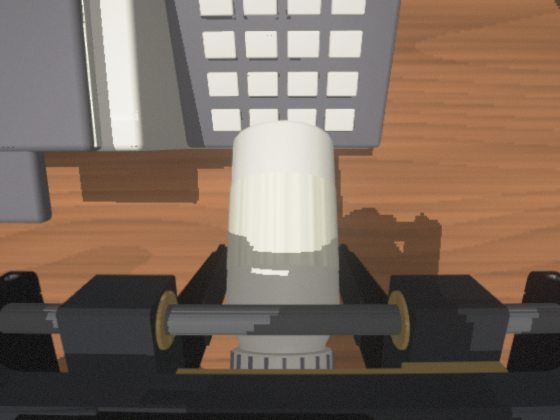

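```bash
python3 -m handwheel '[{"travel":[7,0,6],"roll":0},{"travel":[14,0,12],"roll":0},{"travel":[20,0,16],"roll":0},{"travel":[26,0,19],"roll":0},{"travel":[32,0,21],"roll":0},{"travel":[32,0,21],"roll":0}]'
python3 - <<'E'
from h import *
tool()
cv2.imwrite('pics/w16.png',optics.read_camera('wrist')[:,:,::-1])
E
```

```text
t: 22.65
eef_pos: [466.9, -345.0, 127.9]
tcp_rot: [-2.93, 1.484, 0.2]
ft_force: [-12.1, 2.2, 15.9]
opening: 0.617
{'t': 22.65, 'pos': array([ 466.9, -345. ,  127.9]), 'tilt': array([4.85, 0.98]), 'jaw_az': np.float64(-90.62), 'jawz': np.float64(-1.04), 'J': array([-0.784,  0.512,  1.801,  0.102,  0.783,  0.728]), 'F': array([-12.1,   2.2,  15.9]), 'op': 0.617}
```

View pics/w16.png

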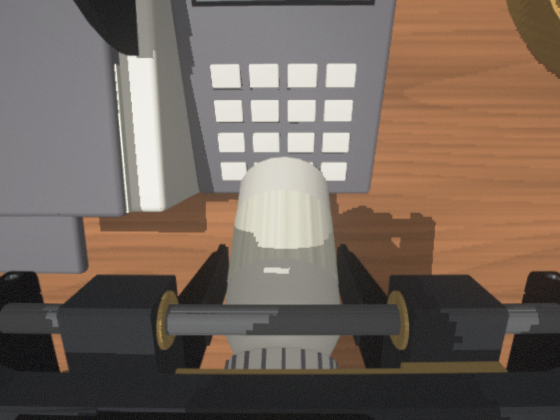

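```bash
python3 -m handwheel '[{"travel":[-24,0,2],"roll":0},{"travel":[-24,0,-44],"roll":0},{"travel":[-26,0,-66],"roll":0},{"travel":[-38,0,-74],"roll":0},{"travel":[-50,0,-80],"roll":0},{"travel":[-60,0,-90],"roll":0},{"travel":[-68,0,-98],"roll":0},{"travel":[-72,0,-104],"roll":0}]'
python3 - <<'E'
from h import *
tool()
cv2.imwrite('pics/w17.png',optics.read_camera('wrist')[:,:,::-1])
E
```

```text
t: 23.5
eef_pos: [397.2, -347.3, 26.2]
tcp_rot: [-3.016, 1.477, 0.113]
ft_force: [3.3, 6.3, 39.0]
opening: 0.619
{'t': 23.5, 'pos': array([ 397.2, -347.3,   26.2]), 'tilt': array([5.32, 0.6 ]), 'jaw_az': np.float64(-90.73), 'jawz': np.float64(-0.67), 'J': array([-0.885,  0.618,  2.004,  0.172,  0.475,  0.548]), 'F': array([ 3.3,  6.3, 39. ]), 'op': 0.619}
```

View pics/w17.png

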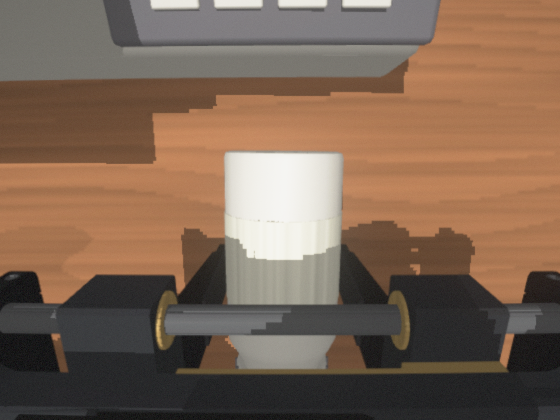

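```bash
python3 -m handwheel '[{"travel":[0,0,2],"roll":0},{"travel":[0,0,2],"roll":0},{"travel":[0,0,2],"roll":0},{"travel":[-30,0,2],"roll":0},{"travel":[-67,0,2],"roll":0},{"travel":[-67,0,2],"roll":0}]' -0.5
python3 - <<'E'
from h import *
tool()
cv2.imwrite('pics/w18.png',optics.read_camera('wrist')[:,:,::-1])
P=optics.camera_params('wrist')
# measure base edge and cap at top of bottle
print(pix2world(P,[[283,72]],60))
E
```

```text
t: 24.15
eef_pos: [325.7, -344.8, 25.4]
tcp_rot: [-2.928, 1.483, 0.2]
ft_force: [-0.4, 0.4, 0.2]
opening: 0.747
{'t': 24.15, 'pos': array([ 325.7, -344.8,   25.4]), 'tilt': array([4.94, 1.  ]), 'jaw_az': np.float64(-90.77), 'jawz': np.float64(-1.07), 'J': array([-1.001,  0.582,  2.123,  0.206,  0.413,  0.396]), 'F': array([-0.4,  0.4,  0.2]), 'op': 0.747}
[[ 417.06505183 -348.88630453   60.        ]]
```

View pics/w18.png

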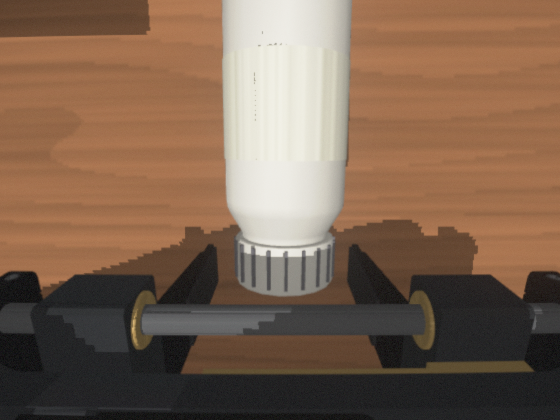

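Run:
```python
from h import *
P=optics.camera_params('wrist')
print(pix2world(P,[[284,232],[284,247],[284,290]],55.5).round(1), pivot())
for c in (325,330,335,340,345,350):
  b=botpts(np.array([c,-345.5,30.]),90,126)
  print(c,[ (k,world2pix(P,b[k])[0].round().tolist()) for k in ('shoulder','capb','top')])
```

```text
[[ 350.9 -348.3   55.5]
 [ 344.  -348.2   55.5]
 [ 323.4 -347.9   55.5]] [ 326.71016952 -345.82383998   32.55415917]
325 [('shoulder', [277.0, 230.0]), ('capb', [278.0, 262.0]), ('top', [279.0, 311.0])]
330 [('shoulder', [277.0, 219.0]), ('capb', [278.0, 251.0]), ('top', [279.0, 301.0])]
335 [('shoulder', [277.0, 207.0]), ('capb', [278.0, 241.0]), ('top', [279.0, 291.0])]
340 [('shoulder', [277.0, 195.0]), ('capb', [278.0, 230.0]), ('top', [279.0, 281.0])]
345 [('shoulder', [276.0, 183.0]), ('capb', [278.0, 219.0]), ('top', [278.0, 270.0])]
350 [('shoulder', [276.0, 171.0]), ('capb', [277.0, 207.0]), ('top', [278.0, 260.0])]
```

```bash
python3 -m handwheel '[{"travel":[9,-2,-2],"roll":0},{"travel":[9,-2,-2],"roll":0},{"travel":[9,-2,-2],"roll":0},{"travel":[9,-2,-2],"roll":0},{"travel":[9,-2,-2],"roll":0},{"travel":[9,-2,-2],"roll":0}]' 1
python3 -m handwheel '[{"travel":[0,0,20],"roll":0},{"travel":[0,0,50],"roll":0},{"travel":[0,0,90],"roll":0},{"travel":[0,0,130],"roll":0}]'
python3 - <<'E'
from h import *
tool()
cv2.imwrite('pics/w19.png',optics.read_camera('wrist')[:,:,::-1])
E
```

```text
t: 24.8
eef_pos: [337.7, -347.7, 23.7]
tcp_rot: [-2.957, 1.482, 0.172]
ft_force: [0.6, -0.4, -2.7]
opening: 0.523
t: 25.2
eef_pos: [337.1, -347.3, 154.8]
tcp_rot: [-2.942, 1.483, 0.187]
ft_force: [1.5, -1.0, -4.0]
opening: 0.529
{'t': 25.2, 'pos': array([ 337.1, -347.3,  154.8]), 'tilt': array([4.96, 0.94]), 'jaw_az': np.float64(-90.67), 'jawz': np.float64(-1.0), 'J': array([-0.983,  0.358,  1.996,  0.118,  0.756,  0.515]), 'F': array([ 1.5, -1. , -4. ]), 'op': 0.529}
```

View pics/w19.png

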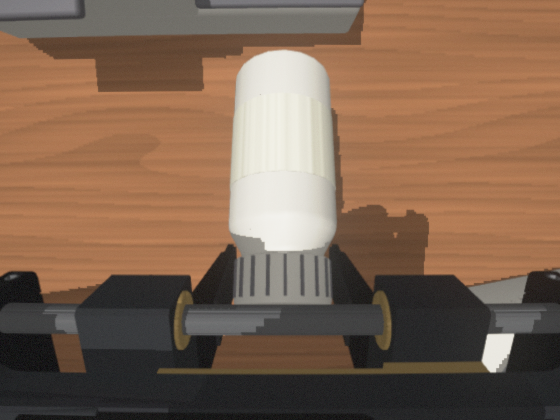

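```bash
python3 -m handwheel '[{"travel":[25,0,-30],"roll":0},{"travel":[34,0,-52],"roll":0},{"travel":[44,0,-53],"roll":0},{"travel":[54,0,-44],"roll":0},{"travel":[65,0,-36],"roll":0},{"travel":[75,0,-30],"roll":0},{"travel":[75,0,-30],"roll":0}]'
python3 - <<'E'
from h import *
tool()
cv2.imwrite('pics/w20.png',optics.read_camera('wrist')[:,:,::-1])
E
```

```text
t: 25.95
eef_pos: [411.5, -347.7, 126.6]
tcp_rot: [-2.958, 1.484, 0.173]
ft_force: [-19.8, 0.6, 12.9]
opening: 0.514
{'t': 25.95, 'pos': array([ 411.5, -347.7,  126.6]), 'tilt': array([4.88, 0.85]), 'jaw_az': np.float64(-90.57), 'jawz': np.float64(-0.9), 'J': array([-0.862,  0.465,  1.902,  0.111,  0.734,  0.638]), 'F': array([-19.8,   0.6,  12.9]), 'op': 0.514}
```

View pics/w20.png

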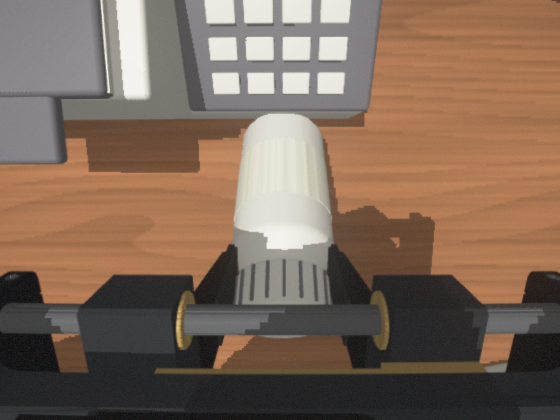

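```bash
python3 -m handwheel '[{"travel":[7,0,4],"roll":0},{"travel":[14,0,7],"roll":0},{"travel":[22,0,10],"roll":0},{"travel":[30,0,12],"roll":0},{"travel":[38,0,13],"roll":0},{"travel":[46,0,14],"roll":0},{"travel":[54,0,14],"roll":0},{"travel":[58,0,14],"roll":0}]'
python3 - <<'E'
from h import *
tool()
cv2.imwrite('pics/w21.png',optics.read_camera('wrist')[:,:,::-1])
E
```

```text
t: 26.8
eef_pos: [471.4, -347.6, 137.5]
tcp_rot: [-2.956, 1.482, 0.174]
ft_force: [-1.5, -0.3, -1.7]
opening: 0.438
{'t': 26.8, 'pos': array([ 471.4, -347.6,  137.5]), 'tilt': array([5.02, 0.88]), 'jaw_az': np.float64(-90.64), 'jawz': np.float64(-0.94), 'J': array([-0.782,  0.504,  1.782,  0.101,  0.806,  0.732]), 'F': array([-1.5, -0.3, -1.7]), 'op': 0.438}
```

View pics/w21.png

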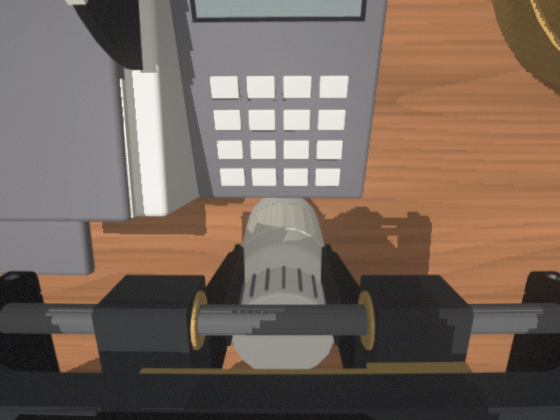

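Run:
```python
from h import *
P=optics.camera_params('wrist'); p=pivot(); print(p)
for dx in (-10,-15,-20):
 for th in (5,10,15,20,25,30):
  for hp in (118,126):
   b=botpts(p+np.array([dx,-1,0]),th,hp)
   f=lambda k:world2pix(P,b[k])
   print(dx,th,hp,'top',f('top')[:,1].max().round(),np.ptp(f('top')[:,0]).round(),'capb+w',f('capb')[0][1].round(),'top+w',f('top')[0][1].round(),'base',f('base')[:,1].min().round(),np.ptp(f('base')[:,0]).round())
```

```text
[ 470.96945983 -347.78698062  144.43576034]
-10 5 118 top 349.0 108.0 capb+w 236.0 top+w 254.0 base 184.0 69.0
-10 5 126 top 339.0 103.0 capb+w 231.0 top+w 247.0 base 182.0 68.0
-10 10 118 top 349.0 107.0 capb+w 237.0 top+w 260.0 base 172.0 70.0
-10 10 126 top 338.0 103.0 capb+w 230.0 top+w 251.0 base 170.0 69.0
-10 15 118 top 348.0 107.0 capb+w 238.0 top+w 266.0 base 161.0 71.0
-10 15 126 top 336.0 103.0 capb+w 231.0 top+w 256.0 base 158.0 70.0
-10 20 118 top 347.0 107.0 capb+w 240.0 top+w 272.0 base 150.0 73.0
-10 20 126 top 334.0 102.0 capb+w 231.0 top+w 261.0 base 146.0 71.0
-10 25 118 top 345.0 106.0 capb+w 242.0 top+w 279.0 base 138.0 74.0
-10 25 126 top 332.0 102.0 capb+w 232.0 top+w 266.0 base 134.0 72.0
-10 30 118 top 343.0 105.0 capb+w 245.0 top+w 285.0 base 127.0 76.0
-10 30 126 top 330.0 102.0 capb+w 233.0 top+w 271.0 base 122.0 74.0
-15 5 118 top 358.0 107.0 capb+w 245.0 top+w 265.0 base 190.0 69.0
-15 5 126 top 348.0 102.0 capb+w 240.0 top+w 258.0 base 188.0 67.0
-15 10 118 top 358.0 107.0 capb+w 246.0 top+w 270.0 base 179.0 70.0
-15 10 126 top 346.0 102.0 capb+w 239.0 
[... 685 characters left out ...]
67.0 base 194.0 67.0
-20 10 118 top 367.0 106.0 capb+w 255.0 top+w 281.0 base 185.0 70.0
-20 10 126 top 355.0 101.0 capb+w 248.0 top+w 272.0 base 182.0 68.0
-20 15 118 top 365.0 106.0 capb+w 257.0 top+w 287.0 base 174.0 71.0
-20 15 126 top 353.0 101.0 capb+w 249.0 top+w 276.0 base 170.0 69.0
-20 20 118 top 364.0 105.0 capb+w 259.0 top+w 293.0 base 163.0 72.0
-20 20 126 top 351.0 101.0 capb+w 250.0 top+w 281.0 base 159.0 70.0
-20 25 118 top 362.0 105.0 capb+w 262.0 top+w 300.0 base 152.0 74.0
-20 25 126 top 348.0 101.0 capb+w 251.0 top+w 286.0 base 147.0 72.0
-20 30 118 top 360.0 104.0 capb+w 264.0 top+w 306.0 base 141.0 75.0
-20 30 126 top 346.0 100.0 capb+w 252.0 top+w 291.0 base 136.0 74.0
```

```bash
python3 -m handwheel '[{"travel":[0,0,-3],"roll":0},{"travel":[0,0,-6],"roll":0},{"travel":[0,0,-9],"roll":0},{"travel":[0,0,-12],"roll":0}]'
python3 - <<'E'
from h import *
tool()
cv2.imwrite('pics/w22.png',optics.read_camera('wrist')[:,:,::-1])
E
```

```text
t: 27.25
eef_pos: [470.4, -347.8, 125.4]
tcp_rot: [-2.958, 1.482, 0.171]
ft_force: [-0.9, 0.5, -3.1]
opening: 0.437
{'t': 27.25, 'pos': array([ 470.4, -347.8,  125.4]), 'tilt': array([5.03, 0.87]), 'jaw_az': np.float64(-90.68), 'jawz': np.float64(-0.93), 'J': array([-0.784,  0.52 ,  1.795,  0.104,  0.779,  0.728]), 'F': array([-0.9,  0.5, -3.1]), 'op': 0.437}
```

View pics/w22.png

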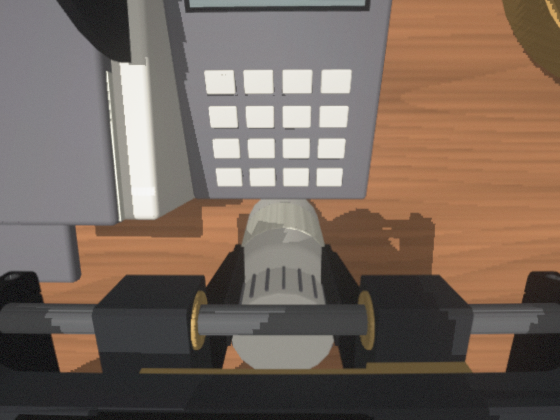

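```bash
python3 -m handwheel '[{"travel":[0,0,-3],"roll":0},{"travel":[0,0,-6],"roll":0},{"travel":[0,0,-6],"roll":0}]'
python3 -m handwheel '[{"travel":[0,0,-3],"roll":0},{"travel":[0,0,-4],"roll":0},{"travel":[0,0,-4],"roll":0}]'
```

```text
t: 27.6
eef_pos: [470.5, -347.7, 119.3]
tcp_rot: [-2.954, 1.482, 0.175]
ft_force: [-0.5, -0.4, -3.3]
opening: 0.44
t: 27.9
eef_pos: [470.6, -347.8, 115.6]
tcp_rot: [-2.957, 1.482, 0.172]
ft_force: [-0.7, 0.2, -3.4]
opening: 0.439
```

```bash
python3 -m handwheel '[{"travel":[0,0,-3],"roll":0},{"travel":[0,0,-5],"roll":0},{"travel":[0,0,-5],"roll":0}]'
python3 -m handwheel '[{"travel":[0,0,-3],"roll":0},{"travel":[0,0,-5],"roll":0},{"travel":[0,0,-5],"roll":0}]'
python3 - <<'E'
from h import *
a=optics.read_camera('scene')[:,:,::-1]; cv2.imwrite('pics/s23.png',cv2.resize(a[220:350,0:190],None,fx=4,fy=4,interpolation=cv2.INTER_CUBIC))
E
```

```text
t: 28.2
eef_pos: [471.6, -348.3, 111.9]
tcp_rot: [-2.982, 1.479, 0.147]
ft_force: [0.9, 1.6, 8.8]
opening: 0.438
t: 28.5
eef_pos: [474.1, -349.9, 110.6]
tcp_rot: [-3.048, 1.473, 0.081]
ft_force: [4.1, 3.2, 35.9]
opening: 0.437
```

View pics/s23.png

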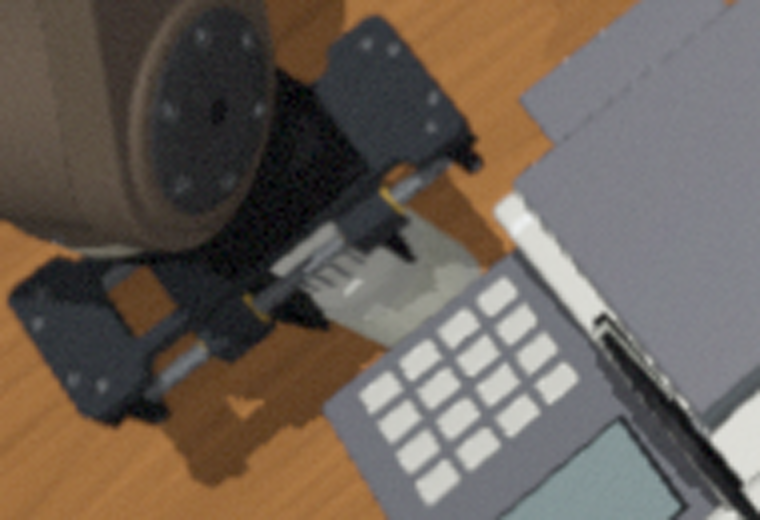

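```bash
python3 -m handwheel '[{"travel":[0,0,4],"roll":0},{"travel":[0,0,4],"roll":0}]'
python3 - <<'E'
from h import *
tool()
cv2.imwrite('pics/w23.png',optics.read_camera('wrist')[:,:,::-1])
P=optics.camera_params('wrist')
for bx in (440,445,450,455):
 for th in (0,5,10):
   a=np.radians(th); 
   # base lowest corner on table
   z0=30*np.sin(a)
   p=np.array([bx-0*np.sin(a),-348,z0])
   b=botpts(p,th,0)
   f=lambda k:world2pix(P,b[k])
   print(bx,th,'top',f('top')[:,1].max().round(),np.ptp(f('top')[:,0]).round(),'capb+w',f('capb')[0][1].round(),'top+w',f('top')[0][1].round(),'base',f('base')[:,1].min().round(),np.ptp(f('base')[:,0]).round())
E
```

```text
t: 28.75
eef_pos: [471.5, -348.4, 111.1]
tcp_rot: [-2.988, 1.479, 0.141]
ft_force: [2.4, 1.7, 13.0]
opening: 0.435
{'t': 28.75, 'pos': array([ 471.5, -348.4,  111.1]), 'tilt': array([5.19, 0.74]), 'jaw_az': np.float64(-90.66), 'jawz': np.float64(-0.8), 'J': array([-0.783,  0.54 ,  1.806,  0.108,  0.744,  0.722]), 'F': array([ 2.4,  1.7, 13. ]), 'op': 0.435}
440 0 top 387.0 105.0 capb+w 273.0 top+w 292.0 base 220.0 68.0
440 5 top 407.0 105.0 capb+w 294.0 top+w 320.0 base 221.0 69.0
440 10 top 424.0 104.0 capb+w 315.0 top+w 348.0 base 223.0 69.0
445 0 top 378.0 106.0 capb+w 264.0 top+w 282.0 base 214.0 68.0
445 5 top 398.0 106.0 capb+w 285.0 top+w 310.0 base 216.0 69.0
445 10 top 416.0 105.0 capb+w 306.0 top+w 338.0 base 217.0 69.0
450 0 top 369.0 106.0 capb+w 255.0 top+w 271.0 base 208.0 68.0
450 5 top 390.0 106.0 capb+w 276.0 top+w 300.0 base 210.0 69.0
450 10 top 408.0 105.0 capb+w 297.0 top+w 328.0 base 211.0 70.0
455 0 top 360.0 107.0 capb+w 246.0 top+w 261.0 base 203.0 69.0
455 5 top 381.0 107.0 capb+w 267.0 top+w 290.0 base 204.0 69.0
455 10 top 399.0 106.0 capb+w 288.0 top+w 318.0 base 205.0 70.0
```

View pics/w23.png

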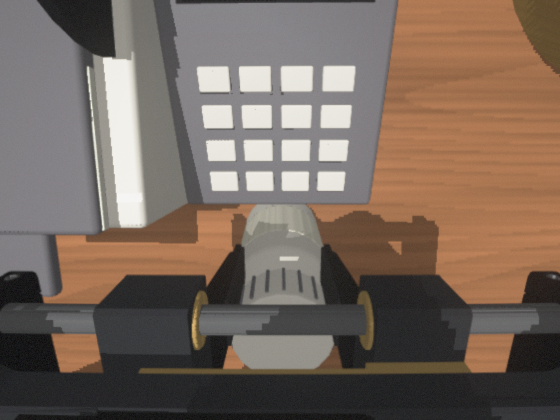

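```bash
python3 -m handwheel '[{"travel":[0,0,0],"roll":0},{"travel":[0,0,0],"roll":0},{"travel":[0,0,0],"roll":0},{"travel":[0,0,0],"roll":0},{"travel":[-8,0,0],"roll":0},{"travel":[-15,0,0],"roll":0}]' -1
python3 - <<'E'
from h import *
tool()
cv2.imwrite('pics/w24.png',optics.read_camera('wrist')[:,:,::-1])
P=optics.camera_params('wrist')
for bx in (450,454,458,462,466):
   b=botpts(np.array([bx,-348,0]),0,0)
   f=lambda k:world2pix(P,b[k])
   print(bx,'top',f('top')[:,1].max().round(),f('top')[:,0].mean().round(),'capb+w',f('capb')[0][1].round(),'top+w',f('top')[0][1].round(),'base',f('base')[:,1].min().round())
E
```

```text
t: 29.4
eef_pos: [454.9, -347.6, 109.5]
tcp_rot: [-2.954, 1.482, 0.175]
ft_force: [-1.2, -0.0, -0.1]
opening: 0.883
{'t': 29.4, 'pos': array([ 454.9, -347.6,  109.5]), 'tilt': array([5.01, 0.89]), 'jaw_az': np.float64(-90.65), 'jawz': np.float64(-0.95), 'J': array([-0.803,  0.527,  1.838,  0.111,  0.73 ,  0.699]), 'F': array([-1.2, -0. , -0.1]), 'op': 0.883}
450 top 338.0 280.0 capb+w 224.0 top+w 236.0 base 188.0
454 top 331.0 280.0 capb+w 216.0 top+w 227.0 base 183.0
458 top 323.0 280.0 capb+w 208.0 top+w 218.0 base 178.0
462 top 316.0 280.0 capb+w 201.0 top+w 209.0 base 174.0
466 top 308.0 280.0 capb+w 193.0 top+w 200.0 base 169.0
```

View pics/w24.png

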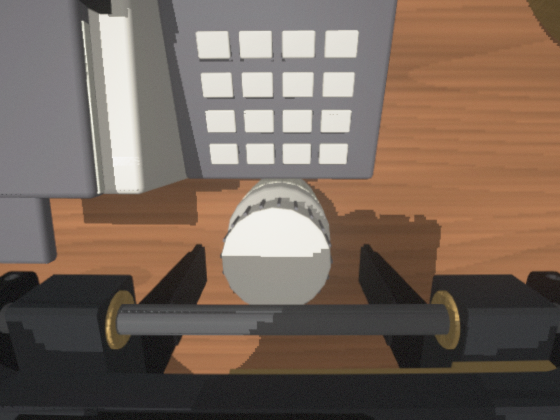

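```bash
python3 -m handwheel '[{"travel":[10,1,0],"roll":0},{"travel":[10,1,-15],"roll":0},{"travel":[10,1,-31],"roll":0},{"travel":[10,1,-31],"roll":0}]' -1
python3 -m handwheel '[{"travel":[0,0,0],"roll":0},{"travel":[0,0,0],"roll":0},{"travel":[0,0,0],"roll":0},{"travel":[0,0,0],"roll":0},{"travel":[0,0,0],"roll":0},{"travel":[0,0,0],"roll":0}]' 1
python3 -m handwheel '[{"travel":[-3,0,2],"roll":0},{"travel":[-10,0,20],"roll":0},{"travel":[-10,0,55],"roll":0}]'
python3 - <<'E'
from h import *
tool()
cv2.imwrite('pics/w25.png',optics.read_camera('wrist')[:,:,::-1])
E
```

```text
t: 29.85
eef_pos: [465.7, -346.2, 77.2]
tcp_rot: [-2.936, 1.483, 0.193]
ft_force: [0.3, 0.1, 0.0]
opening: 1.0
t: 30.45
eef_pos: [465.7, -346.8, 79.0]
tcp_rot: [-2.96, 1.481, 0.169]
ft_force: [-0.1, 0.9, 2.8]
opening: 0.621
t: 30.75
eef_pos: [453.8, -345.7, 132.0]
tcp_rot: [-2.903, 1.485, 0.226]
ft_force: [0.1, -0.7, -3.3]
opening: 0.619
{'t': 30.75, 'pos': array([ 453.8, -345.7,  132. ]), 'tilt': array([4.79, 1.1 ]), 'jaw_az': np.float64(-90.68), 'jawz': np.float64(-1.16), 'J': array([-0.802,  0.495,  1.82 ,  0.104,  0.785,  0.709]), 'F': array([ 0.1, -0.7, -3.3]), 'op': 0.619}
```

View pics/w25.png

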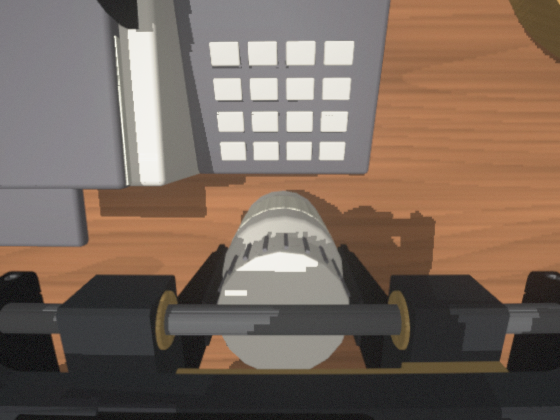

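```bash
python3 -m handwheel '[{"travel":[-3,6,45],"roll":0},{"travel":[-3,18,92],"roll":0},{"travel":[0,45,130],"roll":0},{"travel":[10,90,138],"roll":0},{"travel":[24,136,138],"roll":0},{"travel":[38,182,138],"roll":0},{"travel":[52,228,138],"roll":0},{"travel":[66,275,138],"roll":0}]'
python3 -m handwheel '[{"travel":[15,46,0],"roll":0},{"travel":[30,92,0],"roll":0},{"travel":[45,138,0],"roll":0},{"travel":[60,184,0],"roll":0},{"travel":[76,230,0],"roll":0},{"travel":[92,264,-20],"roll":0},{"travel":[104,286,-60],"roll":0},{"travel":[105,286,-105],"roll":0}]'
python3 - <<'E'
from h import *
tool()
E
```

```text
t: 31.6
eef_pos: [521.5, -70.0, 271.6]
tcp_rot: [-2.96, 1.482, 0.169]
ft_force: [0.9, -0.0, -1.5]
opening: 0.62
t: 32.4
eef_pos: [627.5, 217.1, 165.7]
tcp_rot: [-2.954, 1.479, 0.178]
ft_force: [0.6, 0.1, -3.8]
opening: 0.622
{'t': 32.4, 'pos': array([627.5, 217.1, 165.7]), 'tilt': array([5.17, 0.93]), 'jaw_az': np.float64(-90.51), 'jawz': np.float64(-0.98), 'J': array([ 0.236,  0.561,  1.576, -0.007,  0.912,  1.82 ]), 'F': array([ 0.6,  0.1, -3.8]), 'op': 0.622}
```

```bash
python3 -m handwheel '[{"travel":[0,0,-40],"roll":0},{"travel":[0,0,-70],"roll":0},{"travel":[0,0,-80],"roll":0},{"travel":[0,0,-83],"roll":0},{"travel":[0,0,-85],"roll":0},{"travel":[0,0,-85],"roll":0}]'
```

```text
t: 33.0
eef_pos: [627.3, 214.3, 83.2]
tcp_rot: [-2.958, 1.479, 0.171]
ft_force: [-0.1, 0.6, -3.1]
opening: 0.62
```

```bash
python3 -m handwheel '[{"travel":[0,0,-2],"roll":0},{"travel":[0,0,-4],"roll":0},{"travel":[0,0,-4],"roll":0}]'
```

```text
t: 33.3
eef_pos: [628.4, 215.0, 81.6]
tcp_rot: [-2.953, 1.475, 0.177]
ft_force: [-3.8, 1.9, 16.8]
opening: 0.618
```

```bash
python3 -m handwheel '[{"travel":[0,0,2],"roll":0},{"travel":[0,0,3],"roll":0}]'
python3 -m handwheel '[{"travel":[0,0,0],"roll":0},{"travel":[0,0,0],"roll":0},{"travel":[0,0,0],"roll":0},{"travel":[0,0,0],"roll":0},{"travel":[0,0,0],"roll":0}]' -1
python3 -m handwheel '[{"travel":[0,0,40],"roll":0},{"travel":[0,0,90],"roll":0},{"travel":[0,0,130],"roll":0},{"travel":[-20,0,160],"roll":0},{"travel":[-60,-20,170],"roll":0}]'
python3 - <<'E'
from h import *
tool()
for n in ('scene','wrist','top'): cv2.imwrite(f'pics/{n}26.png',optics.read_camera(n)[:,:,::-1])
E
```

```text
t: 33.5
eef_pos: [626.9, 214.3, 81.8]
tcp_rot: [-2.959, 1.48, 0.171]
ft_force: [-0.3, 0.6, -3.0]
opening: 0.621
t: 34.0
eef_pos: [626.7, 214.2, 80.7]
tcp_rot: [-2.959, 1.482, 0.17]
ft_force: [0.4, 0.9, -0.3]
opening: 0.971
t: 34.5
eef_pos: [568.1, 195.3, 253.6]
tcp_rot: [-2.954, 1.476, 0.176]
ft_force: [-0.0, -0.7, 0.6]
opening: 1.003
{'t': 34.5, 'pos': array([568.1, 195.3, 253.6]), 'tilt': array([5.34, 0.95]), 'jaw_az': np.float64(-90.61), 'jawz': np.float64(-1.01), 'J': array([ 0.223,  0.384,  1.634, -0.005,  1.029,  1.808]), 'F': array([-0. , -0.7,  0.6]), 'op': 1.003}
```

View pics/scene26.png

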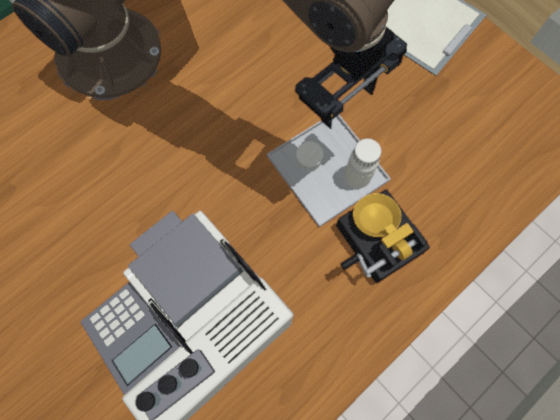

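View pics/wrist26.png

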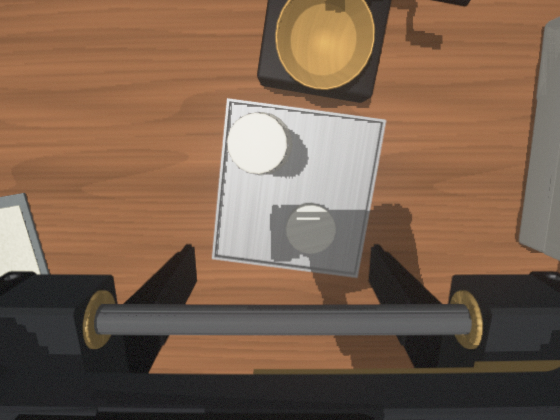

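View pics/top26.png

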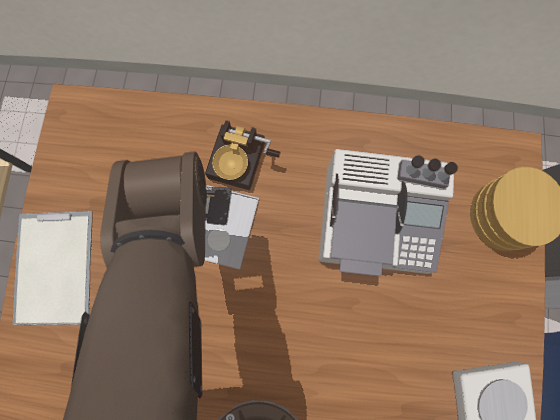

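```bash
python3 -m handwheel '[{"travel":[-17,-46,0],"roll":0},{"travel":[-34,-92,0],"roll":0},{"travel":[-51,-138,0],"roll":0},{"travel":[-68,-184,0],"roll":0},{"travel":[-86,-230,0],"roll":0},{"travel":[-104,-276,0],"roll":0},{"travel":[-122,-322,-10],"roll":0},{"travel":[-140,-366,-20],"roll":0}]' 0
python3 -m handwheel '[{"travel":[-6,-22,-35],"roll":0},{"travel":[-6,-22,-80],"roll":0},{"travel":[-6,-22,-115],"roll":0},{"travel":[-6,-22,-115],"roll":0}]'
python3 - <<'E'
from h import *
tool()
cv2.imwrite('pics/w27.png',optics.read_camera('wrist')[:,:,::-1])
S=optics.camera_params('scene'); print(world2pix(S,[[627,214,141],[632.7,220.2,141]]))
E
```

```text
t: 35.45
eef_pos: [426.4, -174.0, 230.5]
tcp_rot: [-2.967, 1.481, 0.163]
ft_force: [0.7, -0.5, 0.0]
opening: 0.503
t: 35.85
eef_pos: [419.5, -193.4, 112.1]
tcp_rot: [-2.898, 1.487, 0.23]
ft_force: [-1.0, -0.6, 1.0]
opening: 0.502
{'t': 35.85, 'pos': array([ 419.5, -193.4,  112.1]), 'tilt': array([4.7, 1.1]), 'jaw_az': np.float64(-90.72), 'jawz': np.float64(-1.16), 'J': array([-0.613,  0.397,  2.101,  0.113,  0.59 ,  0.879]), 'F': array([-1. , -0.6,  1. ]), 'op': 0.502}
[[367.658945   150.84430875]
 [371.98013354 150.8730811 ]]
```

View pics/w27.png

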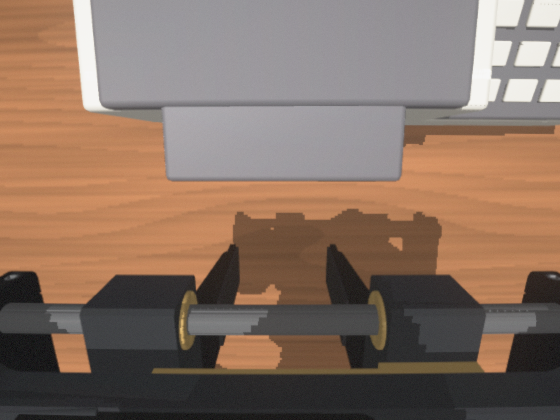

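```bash
python3 -c "
from h import *
P=optics.camera_params('wrist'); print(pix2world(P,[[170,180],[400,180]],146).round(1))"
python3 -m handwheel '[{"travel":[20,0,4],"roll":0},{"travel":[32,0,6],"roll":0},{"travel":[38,0,6],"roll":0},{"travel":[42,0,6],"roll":0},{"travel":[42,0,6],"roll":0}]'
```

```text
[[ 468.  -147.8  146. ]
 [ 466.8 -245.7  146. ]]
t: 36.4
eef_pos: [458.6, -193.0, 122.1]
tcp_rot: [-2.915, 1.49, 0.216]
ft_force: [-30.2, -8.3, 13.7]
opening: 0.501
```

```bash
python3 -m handwheel '[{"travel":[0,0,6],"roll":0},{"travel":[0,0,12],"roll":0},{"travel":[0.5,0,18],"roll":0},{"travel":[1,0,24],"roll":0},{"travel":[2,0,30],"roll":0},{"travel":[2.6,0,34],"roll":0}]'
python3 - <<'E'
from h import *
tool()
cv2.imwrite('pics/w28.png',optics.read_camera('wrist')[:,:,::-1])
E
```

```text
t: 37.0
eef_pos: [461.1, -193.0, 155.5]
tcp_rot: [-2.914, 1.49, 0.217]
ft_force: [-24.7, -6.8, 0.1]
opening: 0.501
{'t': 37.0, 'pos': array([ 461.1, -193. ,  155.5]), 'tilt': array([4.53, 1.  ]), 'jaw_az': np.float64(-90.57), 'jawz': np.float64(-1.04), 'J': array([-0.56 ,  0.371,  1.97 ,  0.084,  0.745,  0.962]), 'F': array([-24.7,  -6.8,   0.1]), 'op': 0.501}
```

View pics/w28.png

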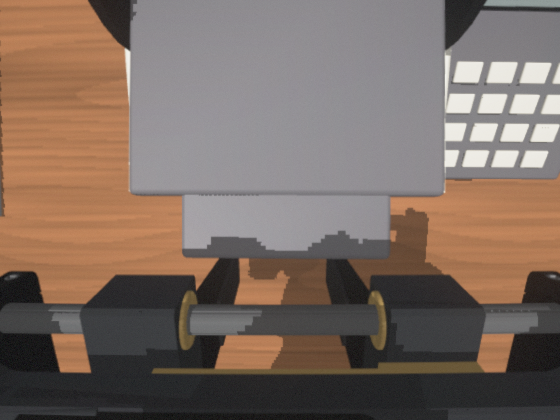

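```bash
cat > lid.py <<'E'
from h import *
import sys
H=np.array([468.0-1+170,-194.5,143.])
def pts(th):
    c,s=np.cos(th),np.sin(th); o=[]
    for d,yy in ((170,50),(170,-50),(140,75),(140,-75)):
        n=6 if d==140 else 4
        o.append([H[0]-d*c+n*s,H[1]+yy,H[2]+d*s+n*c])
    return np.array(o)
if __name__=='__main__':
    P=optics.camera_params(sys.argv[1])
    for th in np.arange(float(sys.argv[2]),float(sys.argv[3]),.05): print(th.round(2),world2pix(P,pts(th)).round().tolist())
E
python3 lid.py wrist 0 0.4
```

```text
0.0 [[196.0, 246.0], [372.0, 245.0], [146.0, 195.0], [422.0, 192.0]]
0.05 [[192.0, 250.0], [376.0, 249.0], [141.0, 196.0], [427.0, 193.0]]
0.1 [[187.0, 253.0], [380.0, 252.0], [135.0, 196.0], [433.0, 194.0]]
0.15 [[182.0, 256.0], [385.0, 255.0], [128.0, 196.0], [439.0, 193.0]]
0.2 [[176.0, 258.0], [390.0, 257.0], [121.0, 195.0], [445.0, 192.0]]
0.25 [[170.0, 260.0], [396.0, 259.0], [114.0, 193.0], [453.0, 190.0]]
0.3 [[163.0, 261.0], [402.0, 260.0], [105.0, 190.0], [461.0, 187.0]]
0.35 [[155.0, 261.0], [409.0, 260.0], [96.0, 187.0], [469.0, 183.0]]
```

```bash
python3 -m handwheel '[{"travel":[1.2,0,8],"roll":0},{"travel":[3,0,16],"roll":0},{"travel":[5,0,23],"roll":0},{"travel":[7.5,0,31],"roll":0},{"travel":[10.3,0,39],"roll":0},{"travel":[13.5,0,47],"roll":0},{"travel":[13.5,0,47],"roll":0}]'
python3 - <<'E'
from h import *
tool()
cv2.imwrite('pics/w29.png',optics.read_camera('wrist')[:,:,::-1])
E
python3 lid.py wrist 0.2 0.75
```

```text
t: 37.75
eef_pos: [477.2, -193.4, 203.9]
tcp_rot: [-2.952, 1.485, 0.178]
ft_force: [-12.1, -1.5, 0.4]
opening: 0.501
{'t': 37.75, 'pos': array([ 477.2, -193.4,  203.9]), 'tilt': array([4.86, 0.88]), 'jaw_az': np.float64(-90.6), 'jawz': np.float64(-0.93), 'J': array([-0.544,  0.322,  1.884,  0.074,  0.872,  0.992]), 'F': array([-12.1,  -1.5,   0.4]), 'op': 0.501}
0.2 [[202.0, 257.0], [365.0, 256.0], [161.0, 209.0], [407.0, 207.0]]
0.25 [[199.0, 258.0], [369.0, 257.0], [156.0, 208.0], [411.0, 206.0]]
0.3 [[195.0, 259.0], [372.0, 258.0], [152.0, 206.0], [416.0, 204.0]]
0.35 [[190.0, 259.0], [376.0, 257.0], [146.0, 204.0], [420.0, 201.0]]
0.4 [[186.0, 257.0], [380.0, 256.0], [141.0, 201.0], [425.0, 198.0]]
0.45 [[181.0, 255.0], [385.0, 254.0], [135.0, 197.0], [431.0, 194.0]]
0.5 [[175.0, 252.0], [390.0, 251.0], [129.0, 191.0], [436.0, 188.0]]
0.55 [[169.0, 248.0], [395.0, 246.0], [123.0, 185.0], [442.0, 182.0]]
0.6 [[163.0, 242.0], [401.0, 240.0], [116.0, 178.0], [449.0, 174.0]]
0.65 [[155.0, 234.0], [407.0, 232.0], [109.0, 169.0], [455.0, 165.0]]
0.7 [[148.0, 225.0], [414.0, 223.0], [101.0, 159.0], [463.0, 155.0]]
```

View pics/w29.png

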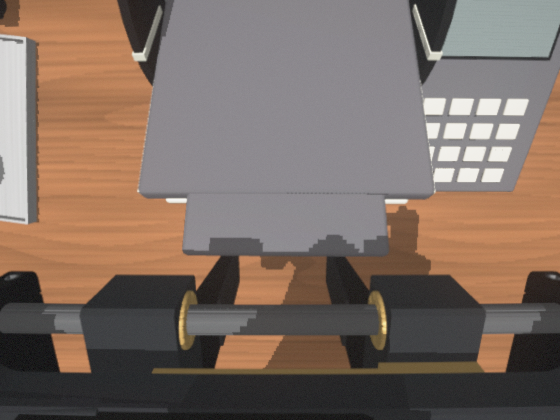

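```bash
python3 -m handwheel '[{"travel":[4,0,7.5],"roll":0},{"travel":[8.5,0,15],"roll":0},{"travel":[13,0,22.5],"roll":0},{"travel":[18,0,29.5],"roll":0},{"travel":[20.5,0,33],"roll":0},{"travel":[20.5,0,33],"roll":0}]'
python3 - <<'E'
from h import *
tool()
cv2.imwrite('pics/w30.png',optics.read_camera('wrist')[:,:,::-1])
cv2.imwrite('pics/s30.png',optics.read_camera('scene')[:,:,::-1])
E
python3 lid.py wrist 0.5 0.85;python3 lid.py scene 0.5 0.85
```

```text
t: 38.4
eef_pos: [498.5, -193.5, 236.7]
tcp_rot: [-2.962, 1.483, 0.168]
ft_force: [-5.3, -1.9, -2.5]
opening: 0.501
{'t': 38.4, 'pos': array([ 498.5, -193.5,  236.7]), 'tilt': array([4.96, 0.84]), 'jaw_az': np.float64(-90.61), 'jawz': np.float64(-0.9), 'J': array([-0.523,  0.311,  1.799,  0.068,  0.966,  1.023]), 'F': array([-5.3, -1.9, -2.5]), 'op': 0.501}
0.5 [[196.0, 270.0], [370.0, 269.0], [157.0, 219.0], [409.0, 217.0]]
0.55 [[192.0, 267.0], [374.0, 266.0], [153.0, 215.0], [413.0, 213.0]]
0.6 [[188.0, 263.0], [378.0, 262.0], [149.0, 210.0], [418.0, 208.0]]
0.65 [[183.0, 258.0], [382.0, 257.0], [144.0, 204.0], [422.0, 202.0]]
0.7 [[178.0, 252.0], [386.0, 250.0], [139.0, 197.0], [427.0, 194.0]]
0.75 [[173.0, 244.0], [390.0, 242.0], [134.0, 189.0], [431.0, 186.0]]
0.8 [[168.0, 235.0], [395.0, 233.0], [128.0, 180.0], [436.0, 177.0]]
0.5 [[171.0, 204.0], [124.0, 242.0], [194.0, 208.0], [123.0, 266.0]]
0.55 [[172.0, 204.0], [124.0, 243.0], [195.0, 208.0], [124.0, 266.0]]
0.6 [[173.0, 205.0], [125.0, 244.0], [196.0, 209.0], [124.0, 268.0]]
0.65 [[174.0, 206.0], [125.0, 245.0], [197.0, 210.0], [125.0, 269.0]]
0.7 [[176.0, 207.0], [126.0, 247.0], [198.0, 211.0], [126.0, 270.0]]
0.75 [[177.0, 208.0], [127.0, 248.0], [200.0, 212.0], [127.0, 272.0]]
0.8 [[179.0, 210.0], [129.0, 250.0], [201.0, 213.0], [128.0, 274.0]]
```

View pics/w30.png

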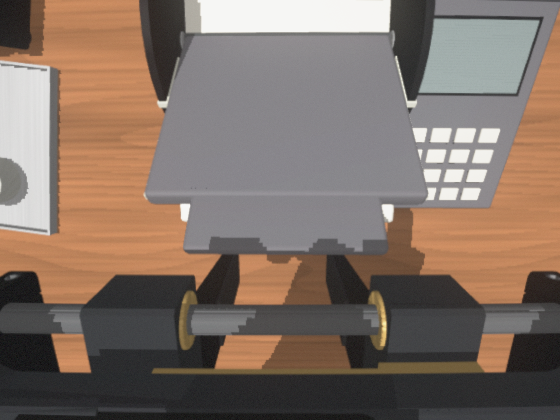

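View pics/s30.png

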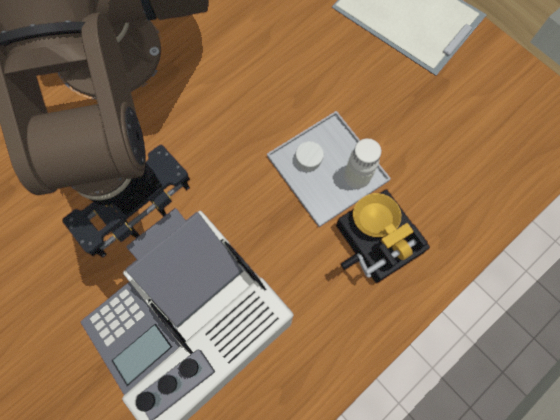

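```bash
python3 -c "
import cv2
a=cv2.imread('pics/w30.png'); cv2.imwrite('pics/w30z.png',cv2.resize(a[20:220,130:450],None,fx=2.5,fy=2.5,interpolation=cv2.INTER_CUBIC))"
python3 - <<'E'
from h import *
from lid import H
P=optics.camera_params('wrist')
c,s=np.cos(.7),np.sin(.7)
for y in (78,83):
  for sg in (1,-1):
    print(y*sg,world2pix(P,[[H[0]-r*c,H[1]+sg*y,H[2]+r*s] for r in (30,65)]).round(1).tolist())
for th in (.6,.65,.7,.75):
  c,s=np.cos(th),np.sin(th)
  print(th,world2pix(P,[[H[0]-r*c,H[1]+sg*75,H[2]+r*s] for sg in (1,-1) for r in (30,65,140)]).round(1).tolist())
E
```

```text
78 [[170.7, 67.6], [161.8, 103.4]]
-78 [[394.7, 63.9], [403.7, 99.8]]
83 [[163.7, 67.8], [154.2, 103.6]]
-83 [[401.9, 63.8], [411.5, 99.7]]
0.6 [[176.2, 71.0], [169.5, 110.4], [152.5, 214.2], [389.3, 67.4], [396.2, 107.1], [414.0, 211.9]]
0.65 [[175.6, 69.3], [168.0, 107.0], [147.9, 209.1], [389.8, 65.7], [397.6, 103.6], [418.2, 206.6]]
0.7 [[174.9, 67.5], [166.4, 103.3], [143.1, 203.0], [390.4, 63.9], [399.0, 99.9], [422.6, 200.4]]
0.75 [[174.3, 65.6], [164.8, 99.4], [138.1, 196.0], [390.9, 62.0], [400.4, 95.8], [427.1, 193.1]]
```

View pics/w30z.png

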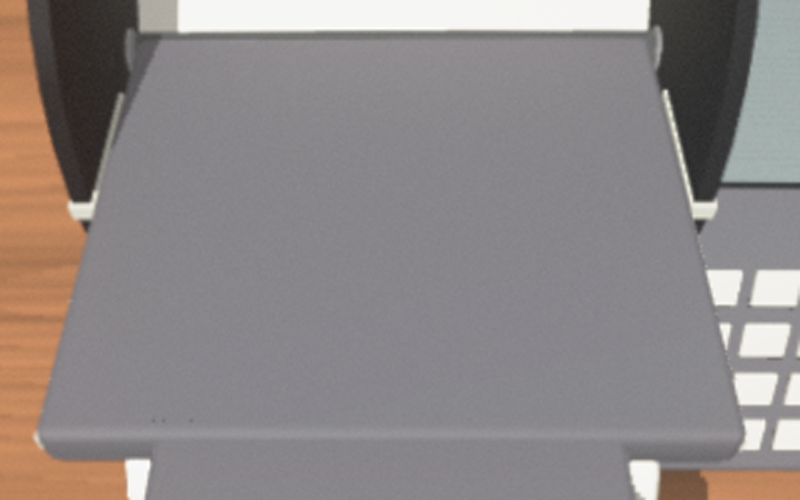

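Run:
```python
from h import *
import lid
P=optics.camera_params('wrist')
im=cv2.cvtColor(cv2.imread('pics/w30.png'),cv2.COLOR_BGR2GRAY)
for hx in (-2,0,2):
  H=lid.H+[hx,0,0]
  for th in (.6,.65,.7,.75,.8):
    c,s=np.cos(th),np.sin(th)
    r=np.linspace(5,140,200)
    out=[]
    for sg in (1,-1):
        q=world2pix(P,np.c_[H[0]-r*c+6*s,np.full(200,H[1]+sg*75),H[2]+r*s+6*c])
        out+= [np.interp(v,q[:,1],q[:,0]).round(1) for v in (60,100,150,185)]
    f=world2pix(P,[[H[0]-140*c+6*s,H[1],H[2]+140*s+6*c],[H[0]-140*c-6*s,H[1],H[2]+140*s-6*c],[H[0]-170*c+4*s,H[1],H[2]+170*s+4*c]])[:,1].round(1)
    print(hx,th,out,f)
print('obs cols at rows 60,100,150,185: from zoom')
z=cv2.imread('pics/w30.png')
for v in (60,100,150,185):
    g=np.abs(np.diff(cv2.GaussianBlur(im,(3,3),0)[v].astype(int)))
    print(v,[i for i in range(135,190) if g[i]>8],[i for i in range(385,440) if g[i]>8])
```

```text
-2 0.6 [np.float64(175.1), np.float64(168.1), np.float64(159.5), np.float64(153.6), np.float64(390.8), np.float64(398.0), np.float64(406.8), np.float64(412.9)] [212.4 220.4 266.2]
-2 0.65 [np.float64(174.3), np.float64(165.9), np.float64(155.7), np.float64(148.6), np.float64(391.6), np.float64(400.1), np.float64(410.5), np.float64(417.6)] [206.5 216.  261.3]
-2 0.7 [np.float64(173.4), np.float64(163.5), np.float64(151.3), np.float64(142.9), np.float64(392.6), np.float64(402.5), np.float64(414.7), np.float64(423.1)] [199.6 210.8 255.1]
-2 0.75 [np.float64(172.3), np.float64(160.6), np.float64(146.3), np.float64(136.3), np.float64(393.8), np.float64(405.4), np.float64(419.6), np.float64(429.5)] [191.6 204.6 247.4]
-2 0.8 [np.float64(171.0), np.float64(157.2), np.float64(140.2), np.float64(128.7), np.float64(395.2), np.float64(408.7), np.float64(425.5), np.float64(435.7)] [182.5 197.4 238.1]
0 0.6 [np.float64(174.3), np.float64(167.3), np.float64(158.7), np.float64(152.7), np.float64(391.5), np.float64(398.7), np.float64(407.6), np.float64(413.7)] [208.9 217.1 262.6]
0 0.65 [np.float64(
[... 1222 characters left out ...]
9 203.6 247.1]
2 0.75 [np.float64(170.0), np.float64(158.2), np.float64(143.5), np.float64(133.4), np.float64(395.9), np.float64(407.7), np.float64(422.2), np.float64(431.5)] [183.7 197.2 239. ]
2 0.8 [np.float64(168.4), np.float64(154.3), np.float64(136.9), np.float64(127.9), np.float64(397.7), np.float64(411.5), np.float64(428.6), np.float64(436.4)] [174.2 189.7 229.3]
obs cols at rows 60,100,150,185: from zoom
60 [144, 145, 146, 147, 174, 175, 176, 178, 179, 181, 182, 183] [394, 395, 396, 397, 398, 399, 425, 426, 427, 428]
100 [157, 158, 159, 164, 165, 166, 167, 168, 169] [404, 405, 406, 407, 408, 413, 414, 415, 416, 417]
150 [] [416, 417, 418, 420, 421, 422, 423, 426, 427, 428]
185 [] []
```

```bash
python3 -m handwheel '[{"travel":[1.5,0,1.5],"roll":0},{"travel":[2.5,0,3],"roll":0},{"travel":[2.5,0,3],"roll":0},{"travel":[2.5,0,3],"roll":0},{"travel":[2.5,0,3],"roll":0},{"travel":[2.5,0,3],"roll":0}]'
python3 - <<'E'
from h import *
tool()
cv2.imwrite('pics/w31.png',optics.read_camera('wrist')[:,:,::-1])
for n in range(6): optics.read_camera('scene')
a=optics.read_camera('scene')[:,:,::-1]; cv2.imwrite('pics/s31.png',a)
b=optics.read_camera('wrist')[:,:,::-1]; cv2.imwrite('pics/w31b.png',b)
print('diff',np.abs(b.astype(int)-cv2.imread('pics/w31.png')).mean())
cv2.imwrite('pics/w31z.png',cv2.resize(b[20:220,130:450],None,fx=2.5,fy=2.5,interpolation=cv2.INTER_CUBIC))
tool()
import lid
P=optics.camera_params('wrist');H=lid.H
for th in (.65,.7,.75):
    c,s=np.cos(th),np.sin(th); r=np.linspace(5,140,200); o=[]
    for sg in (1,-1):
        q=world2pix(P,np.c_[H[0]-r*c+6*s,np.full(200,H[1]+sg*75),H[2]+r*s+6*c]); o.append([np.interp(v,q[:,1],q[:,0]) for v in (100,180)])
    print(th,(np.array(o[1])-o[0]).round(1))
E
```

```text
t: 39.1
eef_pos: [500.6, -193.6, 239.2]
tcp_rot: [-2.957, 1.484, 0.173]
ft_force: [-5.9, -2.6, -1.3]
opening: 0.5
{'t': 39.1, 'pos': array([ 500.6, -193.6,  239.2]), 'tilt': array([4.92, 0.86]), 'jaw_az': np.float64(-90.62), 'jawz': np.float64(-0.91), 'J': array([-0.52 ,  0.311,  1.79 ,  0.067,  0.974,  1.026]), 'F': array([-5.9, -2.6, -1.3]), 'op': 0.5}
diff 1.6087429138321996
{'t': 39.55, 'pos': array([ 500.6, -193.6,  239.3]), 'tilt': array([4.92, 0.86]), 'jaw_az': np.float64(-90.62), 'jawz': np.float64(-0.91), 'J': array([-0.52 ,  0.311,  1.79 ,  0.067,  0.974,  1.026]), 'F': array([-5.5, -1.4, -2.7]), 'op': 0.497}
0.65 [230.5 262.9]
0.7 [235.2 273.3]
0.75 [240.6 285.4]
```

View pics/w31z.png

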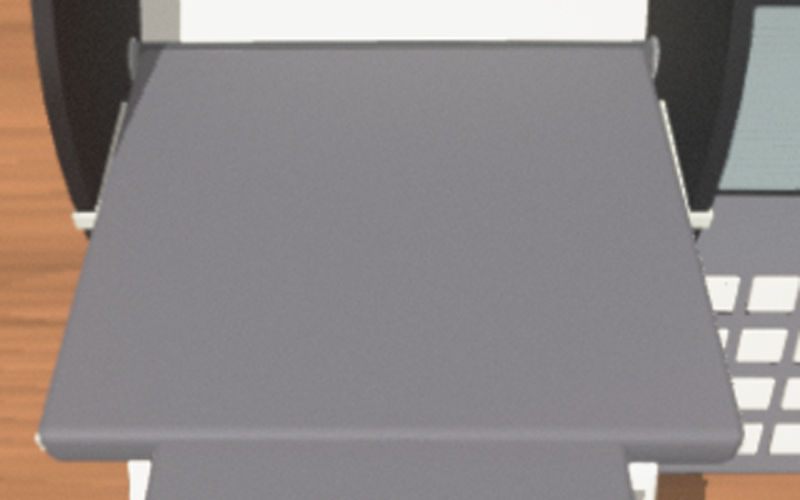

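View pics/s31.png

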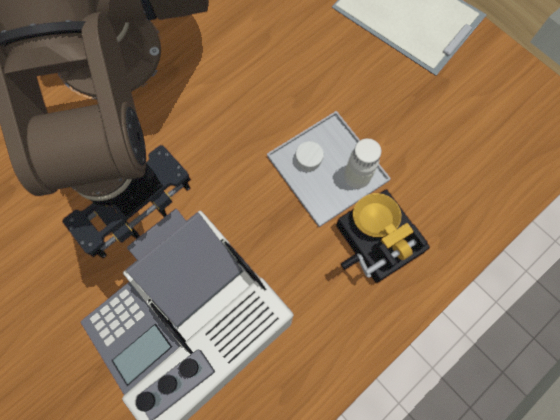

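Run:
```python
from cell import job,env
print(job.job_done()); s=env.state(); print(s['t'],s['eef_pos'],s['ft_force'])
```

```text
the job is handed in; nothing more can be done
None
the job is handed in; nothing more can be done
```

The job is handed in at about 39.6 s of the 72 s allowed. By my last checks the bottle is back on the tray and the lid is held at the mark, but no verdict was reported.

- **Bottle inversion:** The moves only shift the tool or turn it about the vertical, so I turned the bottle within the grip by pushing it against the key panel's front edge and the table. I read about 135° of tilt from the wrist picture. At that moment the bottle was held in the air, with only its own weight of about 3.6 N on the wrist.
- **Regrips:** The bottle slid along its axis in the fingers, so I laid it down and regripped it twice. It also slipped to the edge of the cap grip once. I lowered it onto the table, let it stand, regripped the body, and then placed and released it in the tray. It was never dropped.
- **Bottle placement:** The cap shows at (367, 151) in the scene picture, against a predicted (367.7, 150.8) for an upright bottle there. The tin and the cup device look unmoved.
- **Lid:** I lifted the lip with the front faces of the half-open fingers.
  - The lid's outline widths, 234.8 and 272.8 pixels, match 0.70 rad, for which 235.2 and 273.3 are predicted.
  - The contact force is about 6 N, and the pose was steady over the last 0.45 s.
- **Checks that disagreed:** One step earlier the row positions of the lid's front edge read about 0.70 to 0.73 rad while the widths read 0.675. I trusted the widths, and both values are inside the tolerance.

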